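# Stack the specimen frames and drive the rack's lock pins

### The job

Build the specimen rack: set every blue-barred frame on the white base, one on top of another, with all the corner posts fully home in the sockets below, and close the stack with the yellow-handled cover in the same way. Then take the mallet and knock both red lock pins of the base fully down with it (not with the gripper), and stand the mallet back upright on its green pad. Leave everything else on the bench where it is.

Things in the scene. Friction and masses are not known exactly. Their poses are not given: they have to be found in the camera images.
- base: White heavy rack base, fixed to the bench. Origin: on the bench, under the middle of its socket block; z up; x points away from the pins. Block 110 (x) by 150 (y) by 36 mm tall, four 15 mm square sockets, 18 mm deep, at x = +-37, y = +-60 mm. A 28 mm tall apron reaches to x = -130 mm with lock pins at x = -100 mm, y = +45 (left) and -45 mm (right).
- frame_a: Stacking frame with black pucks, 0.4 kg, 100 (x) by 146 (y) by 64 mm tall; may be absent. Origin: its centre, at the underside of its feet; z up; same under a half turn. Corner posts at x = +-37, y = +-60 mm end in round stubs, 12 mm wide, 14 mm long, last 5 mm tapered. 15 mm square sockets in its top, over the posts. Fully home: origin 22 mm above the base's origin, or 50 mm above that of the frame below.
- frame_b: Stacking frame with amber pucks, 0.4 kg, 100 (x) by 146 (y) by 64 mm tall; may be absent. Origin: its centre, at the underside of its feet; z up; same under a half turn. Corner posts at x = +-37, y = +-60 mm end in round stubs, 12 mm wide, 14 mm long, last 5 mm tapered. 15 mm square sockets in its top, over the posts. Fully home: origin 22 mm above the base's origin, or 50 mm above that of the frame below.
- frame_c: Stacking frame with green pucks, 0.4 kg, 100 (x) by 146 (y) by 64 mm tall; may be absent. Origin: its centre, at the underside of its feet; z up; same under a half turn. Corner posts at x = +-37, y = +-60 mm end in round stubs, 12 mm wide, 14 mm long, last 5 mm tapered. 15 mm square sockets in its top, over the posts. Fully home: origin 22 mm above the base's origin, or 50 mm above that of the frame below.
- frame_d: Stacking frame with white pucks, 0.4 kg, 100 (x) by 146 (y) by 64 mm tall; may be absent. Origin: its centre, at the underside of its feet; z up; same under a half turn. Corner posts at x = +-37, y = +-60 mm end in round stubs, 12 mm wide, 14 mm long, last 5 mm tapered. 15 mm square sockets in its top, over the posts. Fully home: origin 22 mm above the base's origin, or 50 mm above that of the frame below.
- cover: Pale blue cover of the rack, 0.35 kg: a plate 100 (x) by 146 (y) by 8 mm (z 14 to 22 mm) with a yellow handle bar, 62 mm tall in all. Origin: its centre, at the underside of its feet; z up; same under a half turn. Under it four round stubs as on the frames, 12 mm wide, 14 mm long, at x = +-37, y = +-60 mm. It has no sockets. Fully home: origin 50 mm above that of the frame below.
- cover_grip (a point): Middle of the cover's yellow handle bar, 55 mm above the cover's origin; the bar runs along the cover's y, 100 mm long, 16 mm wide, 14 mm tall, with 26 mm free under it above the plate. Lift the cover by it.
- frame_a_grip (a point): Middle of this frame's blue carrying bar, 56 mm above the frame's origin. The bar runs along the frame's y, 100 mm long, 16 mm wide and 16 mm tall, free below down to the puck tops (24 mm below this point, 26 mm to each side); the frame's top is 8 mm above this point. Lift the frame by it.
- frame_b_grip (a point): Middle of this frame's blue carrying bar, 56 mm above the frame's origin. The bar runs along the frame's y, 100 mm long, 16 mm wide and 16 mm tall, free below down to the puck tops (24 mm below this point, 26 mm to each side); the frame's top is 8 mm above this point. Lift the frame by it.
- frame_c_grip (a point): Middle of this frame's blue carrying bar, 56 mm above the frame's origin. The bar runs along the frame's y, 100 mm long, 16 mm wide and 16 mm tall, free below down to the puck tops (24 mm below this point, 26 mm to each side); the frame's top is 8 mm above this point. Lift the frame by it.
- frame_d_grip (a point): Middle of this frame's blue carrying bar, 56 mm above the frame's origin. The bar runs along the frame's y, 100 mm long, 16 mm wide and 16 mm tall, free below down to the puck tops (24 mm below this point, 26 mm to each side); the frame's top is 8 mm above this point. Lift the frame by it.
- pin_left (a joint): The left lock pin of the base (+ y of the base): how far it is driven down, in m: 0 raised, 0.018 fully home. It has a light spring but is held by stiff friction: 8 to 10 N drive it, and it stays where it is left.
- pin_right (a joint): The right lock pin of the base (- y of the base): how far it is driven down, in m: 0 raised, 0.018 fully home. It has a light spring but is held by stiff friction: 8 to 10 N drive it, and it stays where it is left.
- pin_left_top (a point): Centre of the top face of the left pin's red head (22 mm across); 56 mm above the bench when raised, 38 mm when fully home. Its point moves with the pin.
- pin_right_top (a point): Centre of the top face of the right pin's red head (22 mm across); 56 mm above the bench when raised, 38 mm when fully home. Its point moves with the pin.
- mallet: Mallet, 0.35 kg, standing on one orange face. Head: upright cylinder 44 mm in diameter (40 mm at its steel middle), 76 mm tall. Origin: centre of the lower face; z up along the head. The wooden handle sticks out level along the mallet's -x from x = -20 to -117 mm, 24 mm wide (y), 22 mm tall, its middle at z = 42 mm.
- pad: Green round pad, 130 mm in diameter, 4 mm thick, fixed to the bench: the mallet's place. Origin: centre of its underside.
- oil_bottle: Bystander: small amber bottle, 40 mm in diameter, 75 mm tall; origin at its underside.
- puck_box: Bystander: white open box 80 x 60 x 30 mm; origin at its underside.
- mug: Bystander: white mug, 80 mm across, 90 mm tall; origin at its underside.
- objective: Bystander: a steel microscope objective standing on end, 40 mm across, 55 mm tall; origin at its underside.
- dish: Bystander: flat glass dish 80 mm across, 15 mm tall; origin at its underside.
- jar: Bystander: small clear jar 50 mm across, 40 mm tall; origin at its underside.
There are look-alikes about, which are no part of the job. There is more than one size of the mallet; the job needs the largest.

How it is judged:
On the way, in this order (a step that is already met when the one before it is completed fails the run):
1. all frames present and the cover on top are seated in one stack on the base and let go, both pins still raised (horizontal distance between each of frame_a, frame_b, frame_c, frame_d, cover and base below 0.01 m and angle between the x axis of each of frame_a, frame_b, frame_c, frame_d, cover and the x axis of base, either way round below 0.13 rad and angle between each of frame_a, frame_b, frame_c, frame_d, cover's own z axis and vertical below 0.035 rad and (z of frame_a in the frame of base between 0.019 and 0.025 m or z of frame_a in the frame of base between 0.069 and 0.075 m or z of frame_a in the frame of base between 0.119 and 0.125 m or z of frame_a in the frame of base between 0.169 and 0.175 m) and (z of frame_b in the frame of base between 0.019 and 0.025 m or z of frame_b in the frame of base between 0.069 and 0.075 m or z of frame_b in the frame of base between 0.119 and 0.125 m or z of frame_b in the frame of base between 0.169 and 0.175 m) and (z of frame_c in the frame of base between 0.019 and 0.025 m or z of frame_c in the frame of base between 0.069 and 0.075 m or z of frame_c in the frame of base between 0.119 and 0.125 m or z of frame_c in the frame of base between 0.169 and 0.175 m) and (z of frame_d in the frame of base between 0.019 and 0.025 m or z of frame_d in the frame of base between 0.069 and 0.075 m or z of frame_d in the frame of base between 0.119 and 0.125 m or z of frame_d in the frame of base between 0.169 and 0.175 m) and (z of cover in the frame of base between 0.169 and 0.175 m or z of cover in the frame of base between 0.219 and 0.225 m) and contact force between each of frame_a, frame_b, frame_c, frame_d, cover and the fingers below 0.1 N and value of joint each of pin_left, pin_right below 0.006 m), for 0.2 s.
2. the mallet is lifted off its pad, both pins still raised (height (world z) of mallet above 0.03 m and value of joint each of pin_left, pin_right below 0.006 m), for 0.1 s.
3. both pins are driven home (value of joint each of pin_left, pin_right above 0.015 m and height (world z) of mallet above 0.025 m), for 0.1 s.
At the end, for the whole second after the job is handed in: Every frame, and the cover on top, in one stack on the base, within 10 mm and 0.13 rad of it, level within 0.035 rad, within 3 mm of seated height; both pins over 15 of 18 mm down; mallet upright (0.1 rad), on the pad, its head within 45 mm of the centre; all released and at rest (horizontal distance between each of frame_a, frame_b, frame_c, frame_d, cover and base below 0.01 m and angle between the x axis of each of frame_a, frame_b, frame_c, frame_d, cover and the x axis of base, either way round below 0.13 rad and angle between each of frame_a, frame_b, frame_c, frame_d, cover's own z axis and vertical below 0.035 rad and (z of frame_a in the frame of base between 0.019 and 0.025 m or z of frame_a in the frame of base between 0.069 and 0.075 m or z of frame_a in the frame of base between 0.119 and 0.125 m or z of frame_a in the frame of base between 0.169 and 0.175 m) and (z of frame_b in the frame of base between 0.019 and 0.025 m or z of frame_b in the frame of base between 0.069 and 0.075 m or z of frame_b in the frame of base between 0.119 and 0.125 m or z of frame_b in the frame of base between 0.169 and 0.175 m) and (z of frame_c in the frame of base between 0.019 and 0.025 m or z of frame_c in the frame of base between 0.069 and 0.075 m or z of frame_c in the frame of base between 0.119 and 0.125 m or z of frame_c in the frame of base between 0.169 and 0.175 m) and (z of frame_d in the frame of base between 0.019 and 0.025 m or z of frame_d in the frame of base between 0.069 and 0.075 m or z of frame_d in the frame of base between 0.119 and 0.125 m or z of frame_d in the frame of base between 0.169 and 0.175 m) and (z of cover in the frame of base between 0.169 and 0.175 m or z of cover in the frame of base between 0.219 and 0.225 m) and linear speed of each of frame_a, frame_b, frame_c, frame_d, cover, mallet below 0.02 m/s and contact force between each of frame_a, frame_b, frame_c, frame_d, cover, mallet and the fingers below 0.1 N and value of joint each of pin_left, pin_right above 0.015 m and horizontal distance between mallet and pad below 0.045 m and angle between mallet's own z axis and vertical below 0.1 rad and z of mallet in the frame of pad below 0.008 m); the robot touches nothing.
It fails at once if the gripper or arm presses on the base or its pins (over 5 N) (contact force between base and the fingers above 5 N or contact force between base and the arm above 5 N).
It fails at once if a bystander is moved by more than 30 mm (distance of any of oil_bottle, puck_box, mug, objective, dish, jar from where it was at the start of the episode above 0.03 m).
Of frame_a, frame_b, frame_c, frame_d only 3 to 4 are there at a start; the rules pass over those that are not, and their reading is None.
At some moment in a run one of frame_a, frame_b, frame_c, frame_d, cover may be knocked a few centimetres aside while the robot is not near it.
It also fails if it takes over 210 s, if anything falls off the work surface, if the arm or the gripper's body presses on something with over 40 N, if the wrist force passes 120 N, or if a joint passes its speed limit or range.

### The arm

A 6-joint arm with a two-finger parallel gripper is mounted at the origin on the work surface. World frame = base frame: x ahead of the robot, y to its left, z up, the work surface at z = 0. Lengths are in m, angles in rad, forces in N, time in s.
With the tool pointing down it reaches from about 0.3 to 0.875 m from the base axis. Payload 6.4 kg.
Tool frame: the origin (TCP) lies between the finger pads; the fingertips stand ctrl.tip_extent ahead of it and the grasp point (between the pads) is the TCP (ctrl.tip_extent is the distance from the TCP to the fingertips, in m); z points along the fingers, y is the line along which they close (so a half turn about z gives the same grasp; the last joint's range is limited). The gripper opens to 85 mm and grips with 20 to 120 N. Pads are 22 mm wide; open, the fingers measure 114 mm over their backs; the gripper's body (76 mm by 85 mm) begins 54 mm behind the grasp point. The pads swing forward as they close: fully open they stand 13 mm farther back than shut.
Start: joints at [0.996, 0.181, 1.607, -0, 1.354, -0.206], TCP at [0.207, 0.536, 0.25] pointing down, gripper open.
Joint ranges: [-2.99, 2.99], [-0.89, 2.07], [0.3, 2.58], [-1.14, 4.28], [0, 2.63], [-3.12, 3.12]. Speed limits (rad/s): [2.57, 2.57, 3.01, 3.14, 3.14, 3.14].

### API

Orientations are given as a unit quaternion [w, x, y, z].
In Python, from bench import ctrl gives the robot as it stands.
- The arm moves only by the tool send_rows, never from a script. Its arguments are lists of equal length, an entry for each row: "dr": the turn, a rotation vector about the tool's x, y, z in units of 6 degrees (1.0 is 6 degrees), a list of three; "xyz": the shift along the tool's x, y, z in cm, a list of three; "jaw": the opening in per cent of the stroke, from 0 (shut) to 100 (fully open). In form: {"dr": [[wx, wy, wz], ...], "xyz": [[dx, dy, dz], ...], "jaw": [jaw, ...]}. A call has exactly 8 rows; each row is the pose to reach, as a shift and turn from the pose commanded when the call began, along the tool's axes at that moment; what a row does not reach only later rows make up. A row lasts 1/8 s, in which the tool goes at most 62.5 mm and 10.7 degrees, less where a joint would pass 70% of its speed; a pose out of reach is approached as far as the arm can. A call with a gripper value outside its range is refused whole. The fingers move at their own pace and stop on an object; the grip force is fixed at half the most. Time passes only in rows, so rows that repeat a pose let the fingers close, or fill a call up. It gives the time, the measured TCP pose, the force, the opening and the grip force at its end, in the units of the state.
- ctrl.get_obs(): the state, without advancing time (a new reading comes with each control period).
- ctrl.camera(name): name is "scene" or "top" or "wrist"; returns the picture (384x512x3 uint8, red, green, blue); there is no depth.
- ctrl.calibration(name): a dict with "camera_matrix" (3x3 intrinsics, pixels), "world_from_camera" (4x4, takes a point from camera to world coordinates). Camera axes: x right, y up, looking along -z (the intrinsics and any distortion apply to the point x, -y, -z); pixel columns grow to the right and rows downward; lengths in m; the calibration is good to about 2 mm. A picture is of the moment at which its call begins: read the wrist's pose just before it. calibration takes no time and is no camera call; for the wrist camera it gives the pose at the moment of the call.
- ctrl.hand_in(): hands the job in; it is judged then, once.
The state is a dict: "time_s": time; "q": joint angles; "dq": joint speeds; "joint_efforts": joint torques, N m; "eef_pos": TCP position; "eef_rot": TCP orientation; "wrist_force": force on the tool from outside, world axes, zero at the start; "torque": the same for the moment, N m; "opening": opening from 0.0 (shut) to 1.0 (fully open); "grasp_force": force on a finger pad.
Only numpy, scipy, OpenCV 4.12 (cv2) and the standard library are available. Lean on these libraries where they do the work, as an engineer would, in place of code of your own. Each camera call takes 0.05 s, during which the arm holds its last target. There are 200 camera calls.

## Working session

There is one attempt and no reset: what is moved stays moved. The work goes in short steps, Python scripts to look and compute and a tool call to move; the robot and the scene stay as the last step left them, time stands still between calls to the robot, and variables do not carry over. Pictures are saved under pics/ and viewed, at most 16 in all, crops included, and the job is handed in when it is done.

Besides the shell and the picture viewer there is one more tool, called after "Emit:" in YAML: its name, and indented under it one key for each argument. send_rows: Moves the arm, as the interface text tells. Its arguments: {"type":"object","properties":{"dr":{"type":"array","items":{"type":"array","items":{"type":"number"}}},"xyz":{"type":"array","items":{"type":"array","items":{"type":"number"}}},"jaw":{"type":"array","items":{"type":"number"}}},"required":["dr","xyz","jaw"]}

```bash
ls; mkdir -p pics
python3 - <<'E'
from bench import ctrl
import cv2,numpy as np
print(ctrl.get_obs(),ctrl.tip_extent)
for n in("top","scene"):
    im=ctrl.camera(n); cv2.imwrite(f"pics/{n}0.png",im[:,:,::-1]); c=ctrl.calibration(n); print(n,c)
im=np.vstack
E
```

```text
pics
{'time_s': 0.0, 'q': array([ 9.95715962e-01,  1.81569640e-01,  1.60800084e+00, -2.07764223e-05,
        1.35374265e+00, -2.06301818e-01]), 'dq': array([-2.34961929e-04,  1.73624170e-03,  9.61509070e-04, -4.31623813e-04,
        6.14299290e-04, -5.88025660e-05]), 'joint_efforts': array([ 8.36137897e-04, -4.44853091e+01, -3.51345563e+01, -1.67261069e-04,
        8.90046969e-03, -1.83922744e-06]), 'eef_pos': array([0.20698503, 0.53591454, 0.24937148]), 'eef_rot': array([-3.18223628e-04,  1.83343919e-01,  9.83048456e-01, -7.99277241e-04]), 'wrist_force': array([-0.60770454, -0.21440793,  0.05622371]), 'torque': array([-0.00567274, -0.02612607, -0.00705398]), 'grasp_force': 0.0, 'opening': 1.0025731335819004} 0.019
top {'camera_matrix': array([[435.29970915,   0.        , 250.31042609],
       [  0.        , 435.29970915, 193.7400633 ],
       [  0.        ,   0.        ,   1.        ]]), 'world_from_camera': array([[-0.02719358,  0.98372827, -0.1775928 ,  0.28214577],
       [-0.99925631, -0.03160949, -0.02208305, -0.0104956 ],
       [-0.02733734,  0.17686021,  0.98385626,  1.27751262],
       [ 0.        ,  0.        ,  0.        ,  1.        ]])}
scene {'camera_matrix': array([[448.15774445,   0.        , 254.61548536],
       [  0.        , 448.15774445, 185.27449239],
       [  0.        ,   0.        ,   1.        ]]), 'world_from_camera': array([[ 0.66653245, -0.61851603,  0.41613989,  1.00070206],
       [ 0.74541474,  0.56012876, -0.3614037 , -0.43859753],
       [-0.00955794,  0.55108411,  0.83439496,  1.09721486],
       [ 0.        ,  0.        ,  0.        ,  1.        ]])}
```

Run:
```python
import cv2
for n in("top","scene"):
    cv2.imwrite(f"pics/{n}0b.png",cv2.resize(cv2.imread(f"pics/{n}0.png"),(800,600),interpolation=cv2.INTER_CUBIC))
```

```text
(no output)
```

View pics/top0b.png

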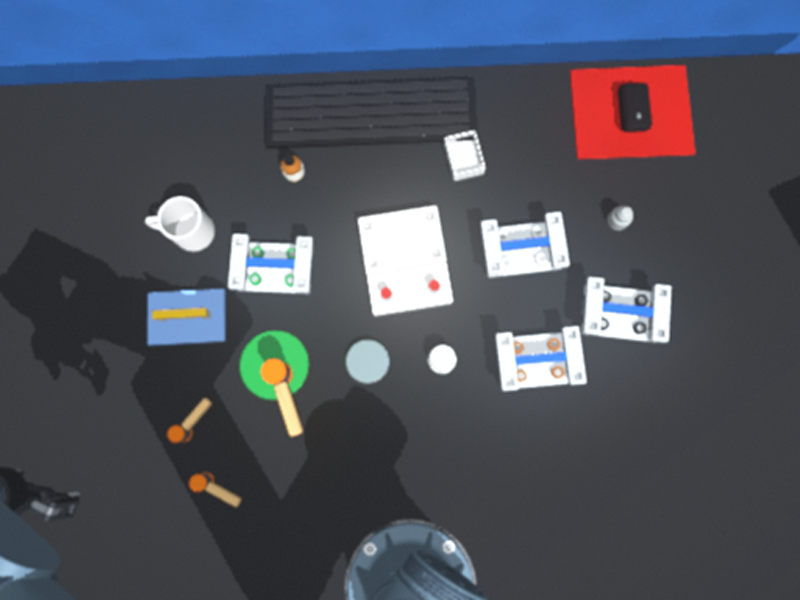

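View pics/scene0b.png

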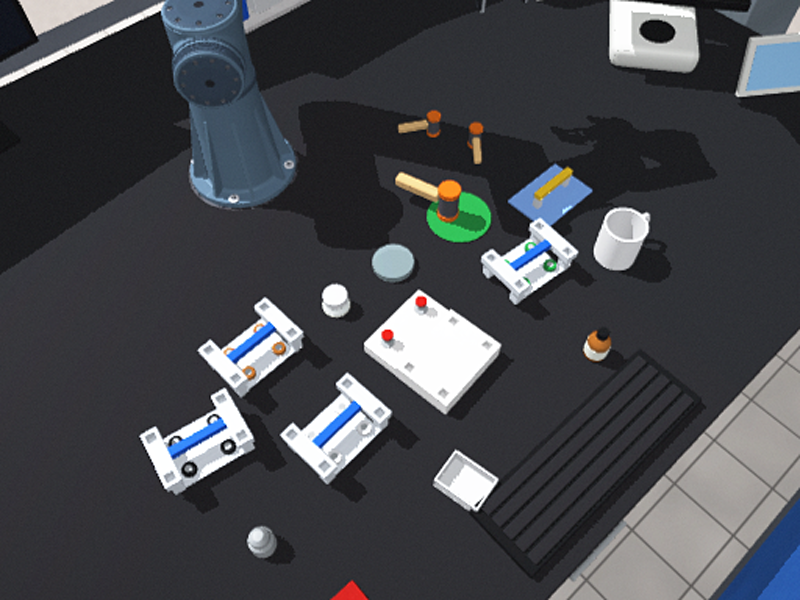

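All four frames are present. The green-puck frame and the cover are on the left; white, black and amber are on the right. The base is in the middle with its pins towards the robot, and the large mallet is on the pad. Next: helpers and coarse positions.

```bash
cat > h.py <<'E'
from bench import ctrl
import cv2,numpy as np
from scipy.spatial.transform import Rotation as R
def quat(q): return R.from_quat(np.roll(q,-1))
def ray(c,px,z):
    K,T=c["camera_matrix"],c["world_from_camera"]
    px=np.atleast_2d(np.asarray(px,float))
    d=np.c_[(px-K[:2,2])/K[0,0],np.ones(len(px))]*[1,-1,-1]@T[:3,:3].T
    o=T[:3,3]; return (o+d*((np.atleast_1d(z)-o[2])/d[:,2])[:,None])
def proj(c,p):
    K,T=c["camera_matrix"],c["world_from_camera"]
    q=(np.atleast_2d(p)-T[:3,3])@T[:3,:3]; q=q*[1,-1,-1]
    return q[:,:2]/q[:,2:]*K[0,0]+K[:2,2]
def shot(n,save=None):
    c=ctrl.calibration(n); im=ctrl.camera(n)[:,:,::-1].copy()
    if save: cv2.imwrite(f"pics/{save}.png",im)
    return c,im
RNG=dict(blue=((105,180,90),(122,255,255)),yellow=((18,150,90),(30,255,255)),green=((50,150,80),(75,255,255)),
  red1=((0,150,90),(4,255,255)),red2=((174,150,90),(180,255,255)),orange=((6,180,120),(16,255,255)),wood=((14,60,120),(24,150,255)))
def blobs(im,col,amin=30):
    hsv=cv2.cvtColor(im,cv2.COLOR_BGR2HSV); m=0
    for k,(a,b) in RNG.items():
        if k.startswith(col): m=m|cv2.inRange(hsv,a,b)
    cs,_=cv2.findContours(m,cv2.RETR_EXTERNAL,cv2.CHAIN_APPROX_NONE)
    return [c[:,0] for c in cs if cv2.contourArea(c)>=amin],m
def bar(c,cnt,z):
    "centre, long-axis yaw, size of a bar's top face"
    w=ray(c,cnt,z)[:,:2]; (x,y),(a,b),t=cv2.minAreaRect((w*1000).astype(np.float32))
    if a<b: t+=90
    t=(t+90)%180-90
    return np.array([x,y])/1000,t,sorted([round(a),round(b)])
def plan(p,yaw=None,o=None):
    "yaw (deg) of the long axis gripped (tool x); prints tool-frame cm and dr units for going to p with tool down"
    o=o or ctrl.get_obs(); Rt=quat(o["eef_rot"])
    s=Rt.inv().apply(np.asarray(p)-o["eef_pos"])*100
    r=np.zeros(3)
    if yaw is not None:
        best=None
        for k in(0,180):
            a=np.radians(yaw+k); X=np.array([np.cos(a),np.sin(a),0]);Z=np.array([0,0,-1.])
            M=R.from_matrix(np.c_[X,np.cross(Z,X),Z]); v=(Rt.inv()*M).as_rotvec()
            if best is None or np.linalg.norm(v)<np.linalg.norm(best): best=v
        r=np.degrees(best)/6
    print("xyz",s.round(2),"dr",r.round(2)); return s,r
E
python3 - <<'E'
from h import *
for n in("top","scene"):
    c=ctrl.calibration(n); im=cv2.imread(f"pics/{n}0.png")
    for col,z,A in(("blue",.064,60),("yellow",.062,60),("green",.004,200),("red",.056,15),("orange",.076,60),("wood",.053,60)):
        for b in blobs(im,col,A)[0]:
            p,t,s=bar(c,b,z)
            if s[1]<300: print(n,col,b.mean(0).round(),p.round(4),round(t,1),s)
print(ctrl.calibration("wrist"))
E
```

```text
top blue [402. 198.] [ 0.4779 -0.4066] 80.5 [13, 81]
top blue [172. 168.] [0.5856 0.24  ] 85.9 [13, 82]
top blue [19. 34.] [1.0239 0.7138] 66.6 [34, 70]
top blue [498.  15.] [ 1.0235 -0.7402] 87.5 [46, 83]
top blue [51.  3.] [1.1242 0.6237] 84.0 [27, 133]
top yellow [115. 200.] [0.4948 0.4051] -88.8 [12, 95]
top green [175. 233.] [0.4026 0.2428] 89.7 [124, 124]
top red [404.  72.] [ 0.8585 -0.4498] -89.9 [184, 222]
top orange [126. 309.] [0.1939 0.3605] 88.6 [26, 27]
top orange [112. 277.] [0.2798 0.4011] 45.7 [26, 28]
top wood [142. 316.] [0.173  0.3228] 61.1 [17, 65]
top wood [125. 265.] [0.313  0.3728] -41.1 [18, 64]
top wood [184. 261.] [0.3171 0.2075] 18.4 [27, 100]
scene blue [495. 361.] [1.1914 0.0973] 90.0 [73, 201]
scene blue [126. 280.] [ 0.4802 -0.4064] 82.2 [21, 90]
scene blue [216. 271.] [ 0.6079 -0.2297] -86.3 [19, 89]
scene blue [161. 219.] [ 0.3982 -0.2445] -86.2 [20, 90]
scene blue [339. 163.] [0.5908 0.2396] 85.4 [18, 87]
scene yellow [354. 117.] [0.5018 0.4042] -88.1 [18, 108]
scene green [292. 139.] [0.4098 0.2416] 71.1 [119, 128]
scene red [223. 380.] [ 0.8077 -0
[... 234 characters left out ...]
52]
scene wood [267. 119.] [0.3222 0.2058] 17.7 [36, 100]
scene wood [305.  96.] [0.3319 0.3627] -41.4 [16, 71]
scene wood [264.  81.] [0.1918 0.3125] 60.9 [24, 64]
{'camera_matrix': array([[325.04485291,   0.        , 255.06315749],
       [  0.        , 325.04485291, 190.99101787],
       [  0.        ,   0.        ,   1.        ]]), 'world_from_camera': array([[ 3.59253949e-01, -8.94168521e-01, -2.67206392e-01,
         1.39081976e-01],
       [ 9.33239410e-01,  3.43938078e-01,  1.03782474e-01,
         5.62435186e-01],
       [-8.96568544e-04, -2.86651799e-01,  9.58034416e-01,
         3.73308003e-01],
       [ 0.00000000e+00,  0.00000000e+00,  0.00000000e+00,
         1.00000000e+00]])}
```

Run:
```python
from h import *
plan([.60,.02,.25],97)
```

```text
xyz [-5.526e+01 -3.396e+01 -2.000e-02] dr [-2.000e-02  1.000e-02  1.031e+01]
```

Emit:
send_rows:
  dr:
    - [0, 0, 10.3]
    - [0, 0, 10.3]
    - [0, 0, 10.3]
    - [0, 0, 10.3]
    - [0, 0, 10.3]
    - [0, 0, 10.3]
    - [0, 0, 10.3]
    - [0, 0, 10.3]
  xyz:
    - [-55, -34, 0]
    - [-55, -34, 0]
    - [-55, -34, 0]
    - [-55, -34, 0]
    - [-55, -34, 0]
    - [-55, -34, 0]
    - [-55, -34, 0]
    - [-55, -34, 0]
  jaw: [60, 60, 60, 60, 60, 60, 60, 60]

```text
time_s: 1.1
eef_pos: [0.5099, 0.136, 0.2501]
eef_rot: [-0.0, 0.662, 0.749, 0.0]
wrist_force: [0.8, 0.1, -0.3]
opening: 0.597
grasp_force: 0.0
```

Run:
```python
from h import *
plan([.60,.02,.25],97)
```

```text
xyz [-1.262e+01  7.510e+00  1.000e-02] dr [-0.   -0.    0.01]
```

Emit:
send_rows:
  dr:
    - [0, 0, 0]
    - [0, 0, 0]
    - [0, 0, 0]
    - [0, 0, 0]
    - [0, 0, 0]
    - [0, 0, 0]
    - [0, 0, 0]
    - [0, 0, 0]
  xyz:
    - [-6, 4, 0]
    - [-12.6, 7.5, 0]
    - [-12.6, 7.5, 0]
    - [-12.6, 7.5, 0]
    - [-12.6, 7.5, 0]
    - [-12.6, 7.5, 0]
    - [-12.6, 7.5, 0]
    - [-12.6, 7.5, 0]
  jaw: [60, 60, 60, 60, 60, 60, 60, 60]

```text
time_s: 2.1
eef_pos: [0.599, 0.0226, 0.2505]
eef_rot: [0.0, 0.662, 0.75, 0.0]
wrist_force: [0.4, -0.2, 0.4]
opening: 0.6
grasp_force: 0.0
```

Run:
```python
from h import *
c,im=shot("wrist","w1")
for col,z,A in(("blue",.064,100),("yellow",.062,100),("red",.056,30)):
    for b in blobs(im,col,A)[0]:
        p,t,s=bar(c,b,z); print(col,b.mean(0).round(1),p.round(4),round(t,1),s)
print(proj(c,[[.6307,-.006,.036],[.5372,-.063,.056],[.5258,.0259,.056]]).round(),ctrl.get_obs()["eef_pos"])
cv2.imwrite("pics/w1b.png",cv2.resize(im,(800,600),interpolation=cv2.INTER_CUBIC))
```

```text
red [185.3 235.6] [ 0.5341 -0.0578] 36.6 [12, 21]
red [181.4 155.5] [0.5248 0.0278] 7.2 [19, 20]
[[280. 195.]
 [187. 240.]
 [182. 158.]] [0.59903561 0.02246419 0.25048517]
```

View pics/w1b.png

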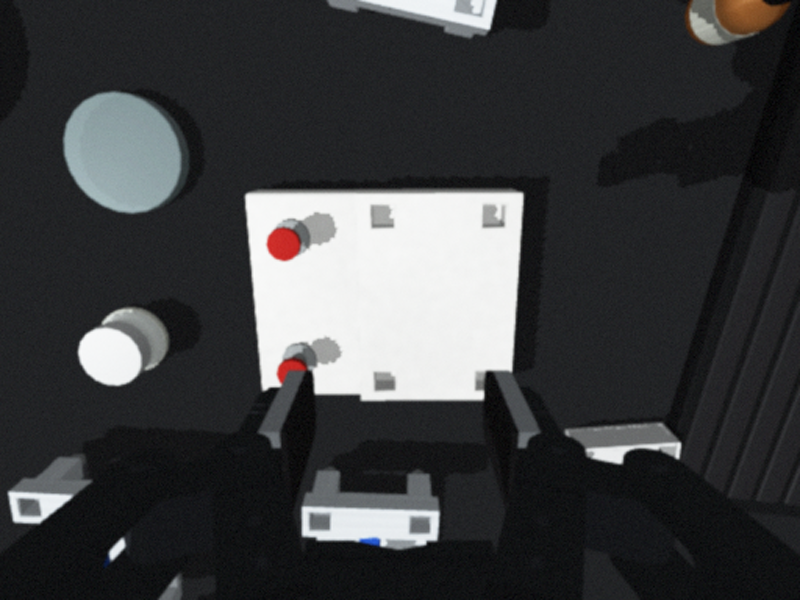

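Emit:
send_rows:
  dr:
    - [0, 0, 0]
    - [0, 0, 0]
    - [0, 0, 0]
    - [0, 0, 0]
    - [0, 0, 0]
    - [0, 0, 0]
    - [0, 0, 0]
    - [0, 0, 0]
  xyz:
    - [-5, 2, 0]
    - [-5, 2, 0]
    - [-5, 2, 0]
    - [-5, 2, 0]
    - [-5, 2, 0]
    - [-5, 2, 0]
    - [-5, 2, 0]
    - [-5, 2, 0]
  jaw: [80, 80, 80, 80, 80, 80, 80, 80]

```text
time_s: 3.15
eef_pos: [0.6251, -0.0251, 0.2503]
eef_rot: [0.0, 0.662, 0.749, 0.0]
wrist_force: [-0.2, 0.8, 1.0]
opening: 0.799
grasp_force: 0.0
```

Run:
```python
from h import *
c,im=shot("wrist","w2")
for b in blobs(im,"red",30)[0]:
    p,t,s=bar(c,b,.056); print("red",b.mean(0).round(1),p.round(4),round(t,1),s)
g=cv2.cvtColor(im,cv2.COLOR_BGR2GRAY)
m=(g<185).astype(np.uint8)
cs,_=cv2.findContours(m,cv2.RETR_LIST,cv2.CHAIN_APPROX_NONE)
for k in cs:
    a=cv2.contourArea(k)
    if 60<a<500:
        p,t,s=bar(c,k[:,0],.036); 
        if s[1]<26: print(k[:,0].mean(0).round(1),p.round(4),round(t,1),s,a)
print(proj(c,[[.6307,-.006,.036]]))
for n in("top","scene"):
  cc=ctrl.calibration(n)
  for b in blobs(cv2.imread(f"pics/{n}0.png"),"red",5)[0]:
    p,t,s=bar(cc,b,.056); print(n,p.round(4),s)
cv2.imwrite("pics/w2c.png",cv2.resize(im[60:250,130:380],(800,600),interpolation=cv2.INTER_CUBIC))
```

```text
red [164.5 193.6] [ 0.5365 -0.0613] 50.8 [19, 20]
red [156.9 103.4] [0.5249 0.0271] 2.7 [19, 20]
[250.8 297.7] [ 0.6407 -0.1864] 7.2 [15, 17] 136.5
[294.4 201.8] [ 0.6733 -0.0594] -81.2 [14, 15] 131.0
[226.8 202. ] [ 0.5999 -0.0687] 7.2 [15, 15] 148.0
[298.1  87.8] [0.6577 0.0595] 7.2 [14, 14] 142.0
[223.1  87.1] [0.5842 0.0503] -78.3 [14, 15] 190.5
[[262.3597507  148.52393912]]
top [0.5218 0.0266] [10, 12]
top [ 0.5342 -0.0618] [9, 12]
top [ 0.8585 -0.4498] [184, 222]
scene [ 0.8077 -0.3708] [24, 52]
scene [ 0.5372 -0.063 ] [18, 19]
scene [0.5258 0.0259] [16, 17]
```

View pics/w2c.png

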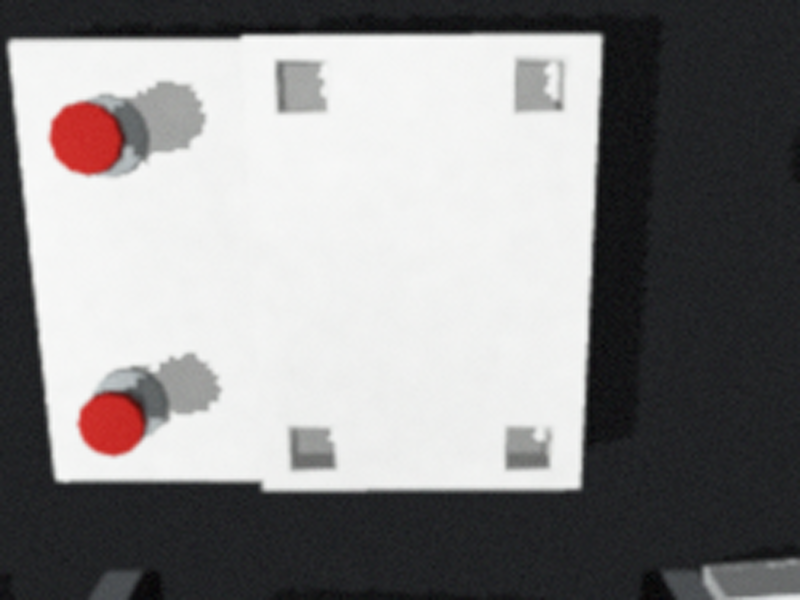

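The sockets are clear and match their given spacing of 74 × 120 mm. That puts the base at about (0.629, -0.0046) with yaw 7.3°. Next I look at the white frame from the same height.

```bash
cat >> h.py <<'E'
BASE=np.array([.6293,-.0046]); BYAW=97.3
def look(save,z=.064,col="blue"):
    c,im=shot("wrist",save)
    for b in blobs(im,col,100)[0]:
        p,t,s=bar(c,b,z); print(col,b.mean(0).round(1),p.round(4),round(t%180,1),s)
    return c,im
E
python3 - <<'E'
from h import *
plan([.605,-.25,.25],95)
E
```

```text
xyz [-22.07  -4.77   0.03] dr [-0.    0.    0.35]
```

Emit:
send_rows:
  dr:
    - [0, 0, 0]
    - [0, 0, 0]
    - [0, 0, 0]
    - [0, 0, 0]
    - [0, 0, 0]
    - [0, 0, 0]
    - [0, 0, 0]
    - [0, 0, 0]
  xyz:
    - [-6, -1.3, 0]
    - [-12, -2.6, 0]
    - [-18, -3.9, 0]
    - [-22, -4.8, 0]
    - [-22, -4.8, 0]
    - [-22, -4.8, 0]
    - [-22, -4.8, 0]
    - [-22, -4.8, 0]
  jaw: [80, 80, 80, 80, 80, 80, 80, 80]

```text
time_s: 4.2
eef_pos: [0.6049, -0.2481, 0.2504]
eef_rot: [0.0, 0.662, 0.75, 0.0]
wrist_force: [0.5, -0.9, -0.1]
opening: 0.804
grasp_force: 0.0
```

Run:
```python
from h import *
c,im=look("w3")
cv2.imwrite("pics/w3b.png",cv2.resize(im,(800,600),interpolation=cv2.INTER_CUBIC))
```

```text
blue [126.7 271.3] [ 0.4837 -0.3771] 80.8 [14, 30]
blue [259.2 152.3] [ 0.6066 -0.2304] 95.6 [15, 91]
blue [ 37.9 139.8] [ 0.3963 -0.2454] 93.4 [15, 91]
```

View pics/w3b.png

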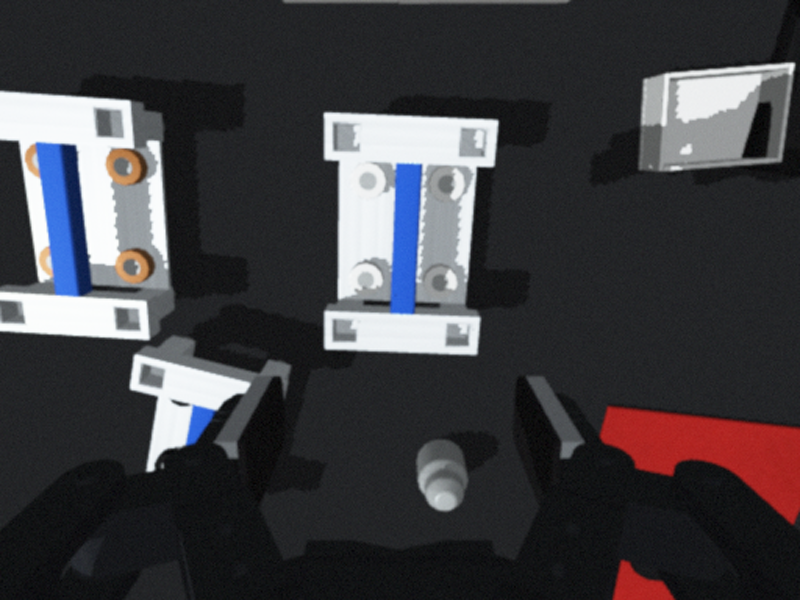

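Run:
```python
from h import *
plan([.6066,-.2304,.058],95.6)
```

```text
xyz [ 1.76  0.39 19.24] dr [0.   0.   0.26]
```

Emit:
send_rows:
  dr:
    - [0, 0, 0.26]
    - [0, 0, 0.26]
    - [0, 0, 0.26]
    - [0, 0, 0.26]
    - [0, 0, 0.26]
    - [0, 0, 0.26]
    - [0, 0, 0.26]
    - [0, 0, 0.26]
  xyz:
    - [1.76, 0.39, 4]
    - [1.76, 0.39, 9]
    - [1.76, 0.39, 14]
    - [1.76, 0.39, 17.5]
    - [1.76, 0.39, 19.2]
    - [1.76, 0.39, 19.2]
    - [1.76, 0.39, 19.2]
    - [1.76, 0.39, 19.2]
  jaw: [65, 65, 65, 65, 65, 65, 5, 5]

```text
time_s: 5.25
eef_pos: [0.6075, -0.2321, 0.0603]
eef_rot: [0.002, 0.672, 0.74, 0.0]
wrist_force: [0.3, -0.6, -0.6]
opening: 0.229
grasp_force: 0.0
```

Emit:
send_rows:
  dr:
    - [0, 0, 0]
    - [0, 0, 0]
    - [0, 0, 0]
    - [0, 0, 0]
    - [0, 0, 0]
    - [0, 0, 0]
    - [0, 0, 0]
    - [0, 0, 0]
  xyz:
    - [0, 0, 0]
    - [0, 0, 0]
    - [0, 0, 0]
    - [0, 0, 0]
    - [0, 0, -1]
    - [0, 0, -3]
    - [0, 0, -6]
    - [0, 0, -6]
  jaw: [5, 5, 5, 5, 5, 5, 5, 5]

```text
time_s: 6.25
eef_pos: [0.6084, -0.2327, 0.1222]
eef_rot: [0.003, 0.672, 0.74, 0.001]
wrist_force: [-0.3, -1.1, -3.5]
opening: 0.171
grasp_force: 58.8
```

Run:
```python
from h import *
o=ctrl.get_obs(); print(o["eef_pos"],o["opening"],o["wrist_force"]); z=o["eef_pos"][2]
c,im=look("w4",z+.008)
print(proj(c,[o["eef_pos"]+[0,0,.008]]))
plan([*BASE,.18],BYAW)
cv2.imwrite("pics/w4b.png",cv2.resize(im,(800,600),interpolation=cv2.INTER_CUBIC))
```

```text
[ 0.60835761 -0.2326567   0.12219265] 0.17088662960155246 [-0.34478091 -1.1146657  -3.48650623]
blue [255.  255.1] [ 0.6078 -0.2256] 95.5 [15, 83]
[[254.33866078 281.81735318]]
xyz [22.41  4.4  -6.03] dr [ 0.03  0.02 -0.3 ]
```

View pics/w4b.png

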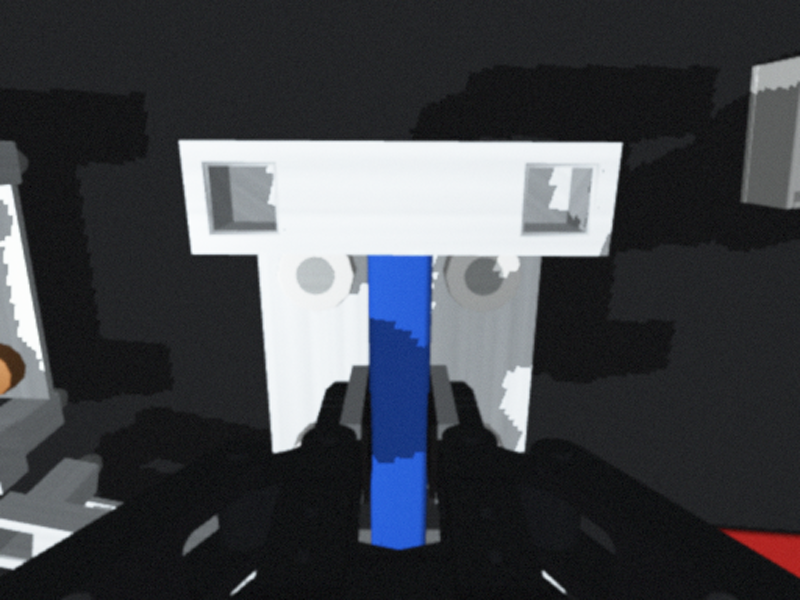

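```bash
cat >> h.py <<'E'
def inhand(c,im,o,grip_z=.0585,thr=185,top=.064,dbg=1):
    "frame centre in the tool frame from its two visible sockets"
    g=cv2.GaussianBlur(cv2.cvtColor(im,cv2.COLOR_BGR2GRAY),(3,3),0); m=(g<thr).astype(np.uint8)
    cs,_=cv2.findContours(m,cv2.RETR_LIST,cv2.CHAIN_APPROX_NONE); Rt=quat(o["eef_rot"])
    for k in cs:
        if 300<cv2.contourArea(k)<4000:
            w=ray(c,k[:,0],o["eef_pos"][2]+top-grip_z); (t:=Rt.inv().apply(w-o["eef_pos"])*1000)
            (x,y),s,a=cv2.minAreaRect(t[:,:2].astype(np.float32))
            if 11<min(s) and max(s)<20: print("socket tool mm",round(x,1),round(y,1),np.round(s,1),round(a,1))
E
python3 - <<'E'
from h import *
c,im=shot("wrist"); o=ctrl.get_obs(); print(o["eef_pos"])
inhand(c,im,o); inhand(c,im,o,thr=205)
E
```

```text
[ 0.60622907 -0.23144437  0.11848347]
socket tool mm 60.6 37.8 [15.2 15.4] 89.8
socket tool mm 60.9 -35.8 [15.7 15.4] 89.9
socket tool mm 60.6 37.8 [15.6 16.1] 89.9
socket tool mm 61.0 -35.8 [16.1 16.2] 88.5
```

Run:
```python
from h import *
plan([.628,-.0055,.18],BYAW)
```

```text
xyz [22.28  4.34 -6.16] dr [ 0.   0.  -0.3]
```

Emit:
send_rows:
  dr:
    - [0, 0, -0.3]
    - [0, 0, -0.3]
    - [0, 0, -0.3]
    - [0, 0, -0.3]
    - [0, 0, -0.3]
    - [0, 0, -0.3]
    - [0, 0, -0.3]
    - [0, 0, -0.3]
  xyz:
    - [0, 0, -4]
    - [4, 1, -6.1]
    - [9, 2, -6.1]
    - [14, 3, -6.1]
    - [19, 3.8, -6.1]
    - [22.3, 4.35, -6.1]
    - [22.3, 4.35, -3]
    - [22.3, 4.35, 1]
  jaw: [5, 5, 5, 5, 5, 5, 5, 5]

```text
time_s: 7.35
eef_pos: [0.6281, -0.0044, 0.1071]
eef_rot: [0.0, 0.66, 0.751, 0.0]
wrist_force: [0.5, 0.2, -4.0]
opening: 0.175
grasp_force: 59.3
```

Run:
```python
from h import *
ctrl.camera("top");ctrl.camera("top")
o=ctrl.get_obs();print(o["eef_pos"],o["wrist_force"]); plan([.628,-.0055,.08],BYAW)
c,im=shot("scene"); cv2.imwrite("pics/s1.png",cv2.resize(im[130:290,200:400],(750,600),interpolation=cv2.INTER_CUBIC))
```

```text
[ 0.62315588 -0.00411395  0.10154152] [-0.9470107  -0.19380767 -4.20791816]
xyz [-0.21  0.49  2.15] dr [-0.11 -0.04  0.01]
```

View pics/s1.png

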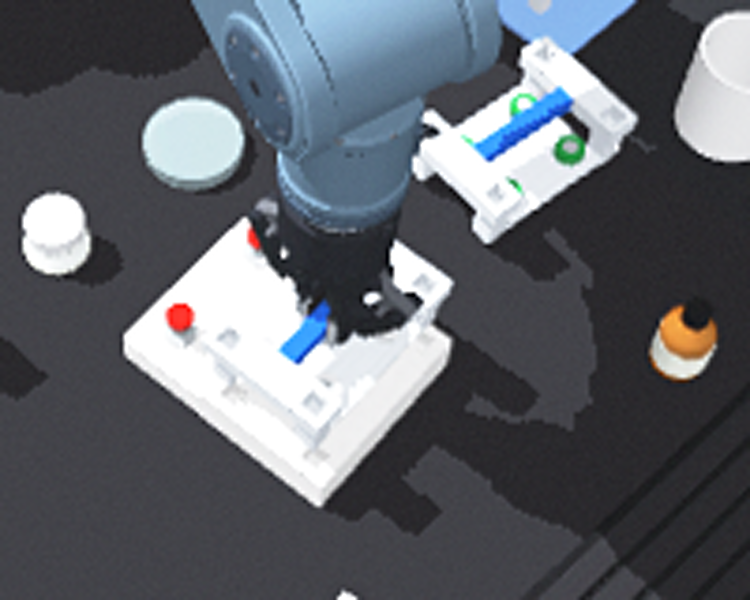

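Run:
```python
from h import *
for i in range(5):
    o=ctrl.get_obs();print(o["time_s"],o["eef_pos"].round(4),o["eef_rot"].round(4)); ctrl.camera("top")
plan([.628,-.0055,.08],BYAW)
```

```text
7.5 [ 0.625  -0.0046  0.1044] [-0.0037  0.6606  0.7508 -0.0022]
7.55 [ 0.627  -0.0051  0.1069] [-0.0016  0.6606  0.7507 -0.0009]
7.6 [ 0.6284 -0.0055  0.1086] [-1.000e-04  6.607e-01  7.507e-01 -0.000e+00]
7.65 [ 0.6292 -0.0057  0.1097] [9.000e-04 6.607e-01 7.506e-01 5.000e-04]
7.7 [ 0.6295 -0.0057  0.1102] [0.0013 0.6607 0.7506 0.0008]
xyz [ 0.05 -0.15  3.03] dr [ 0.03  0.01 -0.  ]
```

Emit:
send_rows:
  dr:
    - [0, 0, 0]
    - [0, 0, 0]
    - [0, 0, 0]
    - [0, 0, 0]
    - [0, 0, 0]
    - [0, 0, 0]
    - [0, 0, 0]
    - [0, 0, 0]
  xyz:
    - [0, 0, 0]
    - [0, 0, 0]
    - [0, 0, 0]
    - [0, 0, 0]
    - [0, 0, 0]
    - [0, 0, 0]
    - [0, 0, 0]
    - [0, 0, 0]
  jaw: [5, 5, 5, 5, 5, 5, 5, 5]

```text
time_s: 8.75
eef_pos: [0.6282, -0.0053, 0.1083]
eef_rot: [-0.0, 0.661, 0.751, 0.0]
wrist_force: [-0.1, 0.5, -3.5]
opening: 0.175
grasp_force: 59.3
```

Run:
```python
from h import *
for i in range(3):
    o=ctrl.get_obs();print(o["time_s"],o["eef_pos"].round(4),o["eef_rot"].round(4)); c,im=shot("wrist","w5")
plan([.628,-.0055,.08],BYAW)
inhand(c,im,o,.058)
cv2.imwrite("pics/w5b.png",cv2.resize(im,(800,600),interpolation=cv2.INTER_CUBIC))
```

```text
8.75 [ 0.6282 -0.0053  0.1083] [-0.      0.6606  0.7507  0.    ]
8.8 [ 0.6282 -0.0053  0.1083] [-0.      0.6606  0.7507 -0.    ]
8.85 [ 0.6281 -0.0053  0.1083] [-0.      0.6606  0.7508 -0.    ]
xyz [-0.01 -0.02  2.83] dr [0. 0. 0.]
socket tool mm 61.4 36.2 [15.9 15. ] 0.2
socket tool mm 61.9 -36.1 [15.6 15.5] 89.9
```

View pics/w5b.png

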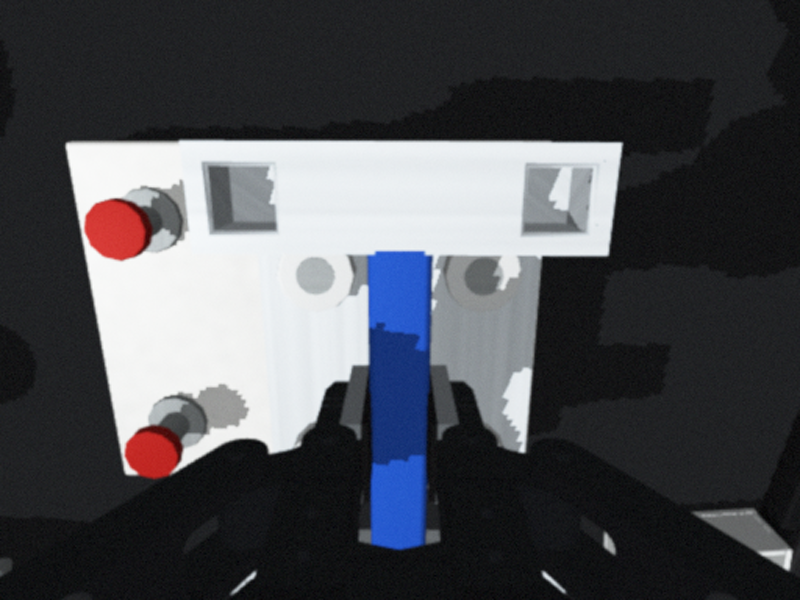

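Run:
```python
from h import *
for i in range(2):
    c,im=shot("wrist"); P=[]
    for b in blobs(im,"red",30)[0]:
        (x,y),r=cv2.minEnclosingCircle(b.astype(np.float32)); e=cv2.fitEllipse(b)
        p=ray(c,[e[0]],.056)[0]; P.append(p[:2]); print(p.round(4),r, ray(c,[[x,y]],.056)[0].round(4))
    P=sorted(P,key=lambda p:p[1]); d=P[1]-P[0]; L=np.linalg.norm(d); u=d/L; x=np.array([u[1],-u[0]])
    print(L,np.degrees(np.arctan2(x[1],x[0])),(P[0]+P[1])/2+.1*x)
o=ctrl.get_obs()
# base's left top edge (z .036) along tool x: far edge rows
g=cv2.cvtColor(im,cv2.COLOR_BGR2GRAY); col=g[:,60:110].mean(1); print(np.where(col>120)[0][:3])
r=np.where(col>120)[0][0]; w=ray(c,[[85,r-.5]],.028)[0]; print(quat(o["eef_rot"]).inv().apply(w-o["eef_pos"])*1000)
```

```text
[ 0.5364 -0.0618  0.056 ] 17.08937644958496 [ 0.5365 -0.0616  0.056 ]
[0.5249 0.0274 0.056 ] 20.714128494262695 [0.5248 0.0269 0.056 ]
0.08988232936954375 7.32409518365449 [ 0.62985867 -0.00444841]
[ 0.5364 -0.0618  0.056 ] 17.08937644958496 [ 0.5365 -0.0616  0.056 ]
[0.5249 0.0274 0.056 ] 20.714128494262695 [0.5248 0.0269 0.056 ]
0.0898745571703519 7.332553397412599 [ 0.62985609 -0.00445515]
[91 92 93]
[  74.83375673 -101.81391382   80.27352206]
```

Emit:
send_rows:
  dr:
    - [0, 0, 0]
    - [0, 0, 0]
    - [0, 0, 0]
    - [0, 0, 0]
    - [0, 0, 0]
    - [0, 0, 0]
    - [0, 0, 0]
    - [0, 0, 0]
  xyz:
    - [-0.15, 0.12, 0.2]
    - [-0.15, 0.12, 0.6]
    - [-0.15, 0.12, 1.0]
    - [-0.15, 0.12, 1.4]
    - [-0.15, 0.12, 1.8]
    - [-0.15, 0.12, 2.2]
    - [-0.15, 0.12, 2.5]
    - [-0.15, 0.12, 2.5]
  jaw: [5, 5, 5, 5, 5, 5, 5, 5]

```text
time_s: 10.0
eef_pos: [0.6294, -0.0066, 0.083]
eef_rot: [-0.0, 0.661, 0.751, -0.0]
wrist_force: [-0.1, -0.3, -2.8]
opening: 0.175
grasp_force: 59.4
```

Emit:
send_rows:
  dr:
    - [0, 0, 0]
    - [0, 0, 0]
    - [0, 0, 0]
    - [0, 0, 0]
    - [0, 0, 0]
    - [0, 0, 0]
    - [0, 0, 0]
    - [0, 0, 0]
  xyz:
    - [0, 0, 0.1]
    - [0, 0, 0.2]
    - [0, 0, 0.3]
    - [0, 0, 0.4]
    - [0, 0, 0.4]
    - [0, 0, 0.4]
    - [0, 0, 0.4]
    - [0, 0, 0.4]
  jaw: [5, 5, 5, 5, 5, 5, 5, 5]

```text
time_s: 11.0
eef_pos: [0.6298, -0.0066, 0.0824]
eef_rot: [0.0, 0.66, 0.751, -0.0]
wrist_force: [-9.9, 0.9, 17.5]
opening: 0.172
grasp_force: 62.2
```

Emit:
send_rows:
  dr:
    - [0, 0, 0]
    - [0, 0, 0]
    - [0, 0, 0]
    - [0, 0, 0]
    - [0, 0, 0]
    - [0, 0, 0]
    - [0, 0, 0]
    - [0, 0, 0]
  xyz:
    - [0, 0, -0.3]
    - [0, 0, -0.3]
    - [0, 0, -0.3]
    - [0, 0, -0.3]
    - [0, 0, -0.3]
    - [0, 0, -0.3]
    - [0, 0, -0.3]
    - [0, 0, -0.3]
  jaw: [5, 30, 45, 45, 45, 45, 45, 45]

```text
time_s: 12.0
eef_pos: [0.6295, -0.0066, 0.0823]
eef_rot: [-0.0, 0.661, 0.751, -0.0]
wrist_force: [-0.1, -0.2, -0.1]
opening: 0.452
grasp_force: 0.0
```

Run:
```python
from h import *
c,im=shot("wrist","w6"); o=ctrl.get_obs(); print(o["eef_pos"],o["wrist_force"])
for gz in(.078,): inhand(c,im,o,o["eef_pos"][2],top=.086)
c,im=shot("scene"); cv2.imwrite("pics/s2.png",im)
cv2.imwrite("pics/s2b.png",cv2.resize(im[140:280,210:360],(640,600),interpolation=cv2.INTER_CUBIC))
```

```text
[ 0.62954777 -0.00661953  0.08228088] [-0.2447761   0.1888738   0.34743172]
socket tool mm 61.1 37.6 [16.2 15.4] 0.5
socket tool mm 61.6 -36.2 [16.  15.8] 89.9
```

View pics/s2b.png

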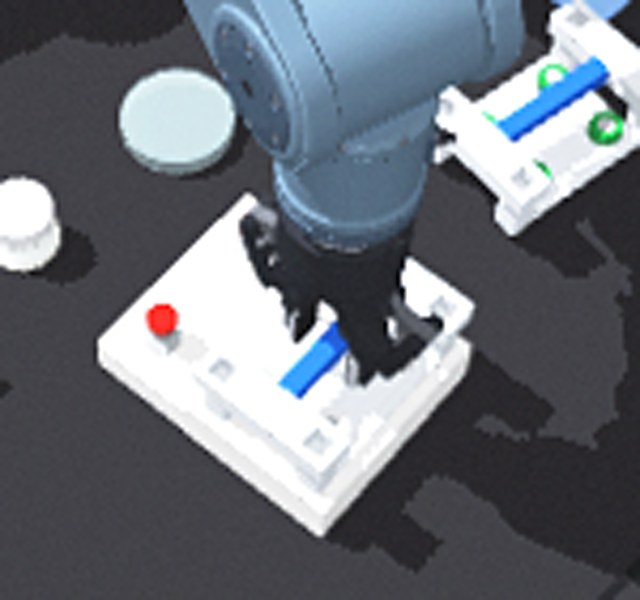

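Seated: it is level and released. Next is the amber frame.

Run:
```python
from h import *
plan([.396,-.263,.25],95)
```

```text
xyz [-22.46 -26.43 -16.77] dr [0.   0.   0.39]
```

Emit:
send_rows:
  dr:
    - [0, 0, 0]
    - [0, 0, 0]
    - [0, 0, 0.4]
    - [0, 0, 0.4]
    - [0, 0, 0.4]
    - [0, 0, 0.4]
    - [0, 0, 0.4]
    - [0, 0, 0.4]
  xyz:
    - [0, 0, -3]
    - [0, 0, -8.5]
    - [-3, -4, -13]
    - [-6.5, -7.5, -16.7]
    - [-10, -11.5, -16.7]
    - [-13.5, -15.5, -16.7]
    - [-17, -20, -16.7]
    - [-20, -23.5, -16.7]
  jaw: [60, 65, 65, 65, 65, 65, 65, 65]

```text
time_s: 13.1
eef_pos: [0.4204, -0.2361, 0.2496]
eef_rot: [0.0, 0.676, 0.737, -0.0]
wrist_force: [0.4, -0.5, -0.6]
opening: 0.644
grasp_force: 0.0
```

Emit:
send_rows:
  dr:
    - [0, 0, 0]
    - [0, 0, 0]
    - [0, 0, 0]
    - [0, 0, 0]
    - [0, 0, 0]
    - [0, 0, 0]
    - [0, 0, 0]
    - [0, 0, 0]
  xyz:
    - [-1.5, -2, 0]
    - [-2.2, -2.6, 0]
    - [-2.5, -2.9, 0]
    - [-2.5, -2.9, 0]
    - [-2.5, -2.9, 0]
    - [-2.5, -2.9, 0]
    - [-2.5, -2.9, 0]
    - [-2.5, -2.9, 0]
  jaw: [65, 65, 65, 65, 65, 65, 65, 65]

```text
time_s: 14.1
eef_pos: [0.3952, -0.2622, 0.2493]
eef_rot: [-0.0, 0.676, 0.737, 0.0]
wrist_force: [0.1, 0.1, -0.4]
opening: 0.651
grasp_force: 0.0
```

```bash
cat >> h.py <<'E'
def still(n=6):
    "let the arm settle; report the pose"
    for i in range(n):
        a=ctrl.get_obs(); ctrl.camera("top"); o=ctrl.get_obs()
        if np.linalg.norm(a["eef_pos"]-o["eef_pos"])<2e-4: break
    print(round(o["time_s"],2),o["eef_pos"].round(4),"F",o["wrist_force"].round(1),"op",round(o["opening"],3)); return o
E
python3 - <<'E'
from h import *
still(); c,im=look("w7"); 
w=[bar(c,b,.064) for b in blobs(im,"blue",100)[0]]
p,t,s=min(w,key=lambda v:abs(v[0][0]-.397)+abs(v[0][1]+.245)); plan([*p,.058],t%180)
E
```

```text
14.15 [ 0.3952 -0.2622  0.2493] F [ 0.4  0.2 -0.8] op 0.647
blue [311.8 313.1] [ 0.4745 -0.4171] 80.1 [19, 70]
blue [255.9 152.8] [ 0.3943 -0.2455] 93.8 [15, 91]
xyz [ 1.68  0.06 19.13] dr [0.   0.   0.18]
```

Emit:
send_rows:
  dr:
    - [0, 0, 0.18]
    - [0, 0, 0.18]
    - [0, 0, 0.18]
    - [0, 0, 0.18]
    - [0, 0, 0.18]
    - [0, 0, 0.18]
    - [0, 0, 0.18]
    - [0, 0, 0.18]
  xyz:
    - [1.7, 0.05, 4]
    - [1.7, 0.05, 9]
    - [1.7, 0.05, 13.5]
    - [1.7, 0.05, 16.5]
    - [1.7, 0.05, 18.2]
    - [1.7, 0.05, 19]
    - [1.7, 0.05, 19.1]
    - [1.7, 0.05, 19.1]
  jaw: [65, 65, 65, 65, 65, 65, 65, 65]

```text
time_s: 15.2
eef_pos: [0.3947, -0.2458, 0.059]
eef_rot: [0.001, 0.683, 0.73, -0.0]
wrist_force: [-0.3, 0.7, -0.0]
opening: 0.653
grasp_force: 0.0
```

Emit:
send_rows:
  dr:
    - [0, 0, 0]
    - [0, 0, 0]
    - [0, 0, 0]
    - [0, 0, 0]
    - [0, 0, 0]
    - [0, 0, 0]
    - [0, 0, 0]
    - [0, 0, 0]
  xyz:
    - [0, 0, 0]
    - [0, 0, 0]
    - [0, 0, 0]
    - [0, 0, 0]
    - [0, 0, 0]
    - [0, 0, 0]
    - [0, 0, 0]
    - [0, 0, 0]
  jaw: [65, 40, 20, 5, 5, 5, 5, 5]

```text
time_s: 16.2
eef_pos: [0.3943, -0.2455, 0.0587]
eef_rot: [0.0, 0.683, 0.73, -0.0]
wrist_force: [-2.0, 0.6, 5.7]
opening: 0.176
grasp_force: 58.6
```

Emit:
send_rows:
  dr:
    - [0, 0, 0]
    - [0, 0, 0]
    - [0, 0, 0]
    - [0, 0, 0]
    - [0, 0, 0]
    - [0, 0, 0]
    - [0, 0, 0]
    - [0, 0, 0]
  xyz:
    - [0, 0, -0.5]
    - [0, 0, -3]
    - [0, 0, -7]
    - [0, 0, -11]
    - [0, 0, -14]
    - [0, 0, -15.5]
    - [0, 0, -16]
    - [0, 0, -16]
  jaw: [5, 5, 5, 5, 5, 5, 5, 5]

```text
time_s: 17.2
eef_pos: [0.3938, -0.2449, 0.2173]
eef_rot: [-0.001, 0.683, 0.73, 0.0]
wrist_force: [0.3, -0.0, -3.3]
opening: 0.177
grasp_force: 59.1
```

Run:
```python
from h import *
o=still(10); c,im=shot("wrist","w8"); inhand(c,im,o,.058); inhand(c,im,o,.060)
plan([.6300,-.0050,.218],BYAW)
```

```text
17.3 [ 0.3936 -0.2448  0.2169] F [ 0.4 -0.5 -3. ] op 0.174
socket tool mm 59.7 36.7 [15.3 15.1] 0.4
socket tool mm 60.1 -36.7 [15.7 15.6] 89.9
socket tool mm 59.4 37.3 [15.6 15.4] 0.4
socket tool mm 59.9 -37.4 [16.  15.9] 89.9
xyz [22.35 25.18 -0.1 ] dr [-0.02 -0.02 -0.58]
```

Emit:
send_rows:
  dr:
    - [0, 0, -0.1]
    - [0, 0, -0.2]
    - [0, 0, -0.3]
    - [0, 0, -0.4]
    - [0, 0, -0.5]
    - [0, 0, -0.58]
    - [0, 0, -0.58]
    - [0, 0, -0.58]
  xyz:
    - [2, 2.2, 0]
    - [5.5, 6.2, 0]
    - [9, 10.2, 0]
    - [12.5, 14.1, 0]
    - [16, 18, 0]
    - [19, 21.4, 0]
    - [21.3, 24, 0]
    - [22.3, 25.1, 0]
  jaw: [5, 5, 5, 5, 5, 5, 5, 5]

```text
time_s: 18.35
eef_pos: [0.6301, -0.0045, 0.2167]
eef_rot: [-0.001, 0.66, 0.751, -0.0]
wrist_force: [0.7, -0.4, -3.7]
opening: 0.175
grasp_force: 59.2
```

Emit:
send_rows:
  dr:
    - [0, 0, 0]
    - [0, 0, 0]
    - [0, 0, 0]
    - [0, 0, 0]
    - [0, 0, 0]
    - [0, 0, 0]
    - [0, 0, 0]
    - [0, 0, 0]
  xyz:
    - [0, 0, 1.5]
    - [0, 0, 3.5]
    - [0, 0, 5]
    - [0, 0, 5.7]
    - [0, 0, 6]
    - [0, 0, 6]
    - [0, 0, 6]
    - [0, 0, 6]
  jaw: [5, 5, 5, 5, 5, 5, 5, 5]

```text
time_s: 19.35
eef_pos: [0.6301, -0.0061, 0.1589]
eef_rot: [0.0, 0.661, 0.751, 0.0]
wrist_force: [-0.6, 0.2, -2.8]
opening: 0.174
grasp_force: 59.2
```

Run:
```python
from h import *
o=still(10); plan([.6300,-.0050,.1307],BYAW)
```

```text
19.4 [ 0.63   -0.006   0.1588] F [-0.2  0.7 -1.7] op 0.176
xyz [0.1  0.01 2.81] dr [0.01 0.   0.  ]
```

Emit:
send_rows:
  dr:
    - [0, 0, 0]
    - [0, 0, 0]
    - [0, 0, 0]
    - [0, 0, 0]
    - [0, 0, 0]
    - [0, 0, 0]
    - [0, 0, 0]
    - [0, 0, 0]
  xyz:
    - [0.1, 0, 0.3]
    - [0.1, 0, 0.8]
    - [0.1, 0, 1.3]
    - [0.1, 0, 1.8]
    - [0.1, 0, 2.2]
    - [0.1, 0, 2.6]
    - [0.1, 0, 2.9]
    - [0.1, 0, 2.9]
  jaw: [5, 5, 5, 5, 5, 5, 5, 5]

```text
time_s: 20.4
eef_pos: [0.6298, -0.0051, 0.1307]
eef_rot: [0.0, 0.661, 0.751, 0.0]
wrist_force: [-4.5, 0.1, 5.0]
opening: 0.174
grasp_force: 60.5
```

Emit:
send_rows:
  dr:
    - [0, 0, 0]
    - [0, 0, 0]
    - [0, 0, 0]
    - [0, 0, 0]
    - [0, 0, 0]
    - [0, 0, 0]
    - [0, 0, 0]
    - [0, 0, 0]
  xyz:
    - [0, 0, 0.1]
    - [0, 0, 0.1]
    - [0, 0, 0.1]
    - [0, 0, 0.1]
    - [0, 0, 0.1]
    - [0, 0, 0.1]
    - [0, 0, 0.1]
    - [0, 0, 0.1]
  jaw: [5, 5, 5, 5, 5, 5, 5, 5]

```text
time_s: 21.4
eef_pos: [0.6298, -0.005, 0.1306]
eef_rot: [0.0, 0.66, 0.751, 0.0]
wrist_force: [-7.6, 1.0, 11.4]
opening: 0.173
grasp_force: 61.3
```

Emit:
send_rows:
  dr:
    - [0, 0, 0]
    - [0, 0, 0]
    - [0, 0, 0]
    - [0, 0, 0]
    - [0, 0, 0]
    - [0, 0, 0]
    - [0, 0, 0]
    - [0, 0, 0]
  xyz:
    - [0, 0, -0.1]
    - [0, 0, -0.1]
    - [0, 0, -0.1]
    - [0, 0, -0.1]
    - [0, 0, -1.5]
    - [0, 0, -5]
    - [0, 0, -9]
    - [-1, -0.5, -12]
  jaw: [5, 25, 45, 45, 50, 65, 65, 65]

```text
time_s: 22.4
eef_pos: [0.6267, -0.0153, 0.2515]
eef_rot: [0.001, 0.66, 0.751, 0.001]
wrist_force: [-0.2, -0.7, -0.6]
opening: 0.65
grasp_force: 0.0
```

Emit:
send_rows:
  dr:
    - [0, 0, 0.3]
    - [0, 0, 0.6]
    - [0, 0, 1]
    - [0, 0, 1.4]
    - [0, 0, 1.8]
    - [0, 0, 2.2]
    - [0, 0, 2.6]
    - [0, 0, 2.9]
  xyz:
    - [-5, -2.6, 0]
    - [-10, -5.2, 0]
    - [-15, -7.8, 0]
    - [-20, -10.4, 0]
    - [-25, -13, 0]
    - [-30, -15.6, 0]
    - [-34, -17.6, 0]
    - [-37, -19.1, 0]
  jaw: [65, 65, 65, 65, 65, 65, 65, 65]

```text
time_s: 23.4
eef_pos: [0.4827, -0.4091, 0.2495]
eef_rot: [0.001, 0.767, 0.641, -0.0]
wrist_force: [-0.3, -0.6, -0.2]
opening: 0.648
grasp_force: 0.0
```

Emit:
send_rows:
  dr:
    - [0, 0, 0]
    - [0, 0, 0]
    - [0, 0, 0]
    - [0, 0, 0]
    - [0, 0, 0]
    - [0, 0, 0]
    - [0, 0, 0]
    - [0, 0, 0]
  xyz:
    - [-1, -0.5, 0]
    - [-1.5, -0.8, 0]
    - [-1.5, -0.8, 0]
    - [-1.5, -0.8, 0]
    - [-1.5, -0.8, 0]
    - [-1.5, -0.8, 0]
    - [-1.5, -0.8, 0]
    - [-1.5, -0.8, 0]
  jaw: [65, 65, 65, 65, 65, 65, 65, 65]

```text
time_s: 24.4
eef_pos: [0.4731, -0.4202, 0.2483]
eef_rot: [-0.0, 0.767, 0.642, 0.0]
wrist_force: [-0.1, 0.7, 0.2]
opening: 0.652
grasp_force: 0.0
```

Run:
```python
from h import *
still(); c,im=look("w9"); 
w=[bar(c,b,.064) for b in blobs(im,"blue",100)[0]]
p,t,s=min(w,key=lambda v:abs(v[0][0]-.479)+abs(v[0][1]+.4065)); plan([*p,.0585],t%180)
```

```text
24.45 [ 0.4731 -0.4203  0.2483] F [0.1 0.  0.6] op 0.652
blue [262.2 173.3] [ 0.4802 -0.4218] 77.7 [10, 61]
xyz [-0.02  0.73 18.98] dr [-0.   -0.    0.37]
```

Run:
```python
from h import *
im=cv2.imread("pics/w9.png"); cv2.imwrite("pics/w9b.png",cv2.resize(im[40:300,120:400],(640,594),interpolation=cv2.INTER_CUBIC))
RNG["blue"]=((105,150,25),(125,255,255)); c=ctrl.calibration("wrist")
for b in blobs(im,"blue",100)[0]: print(b.mean(0),b.min(0),b.max(0),bar(c,b,.064))
```

```text
[257.47706422 154.69724771] [249 109] [266 203] (array([ 0.47827805, -0.40688135]), 81.13896942138672, [15, 91])
```

View pics/w9b.png

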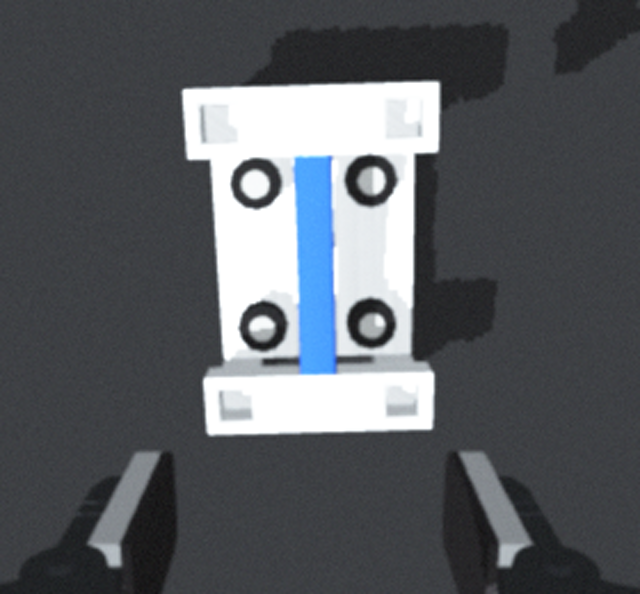

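```bash
sed -i 's/blue=((105,180,90),(122,255,255))/blue=((103,140,30),(125,255,255))/' h.py
python3 - <<'E'
from h import *
plan([.4783,-.4069,.0585],81.1)
E
```

```text
xyz [ 1.41  0.28 18.98] dr [-0.  -0.  -0.2]
```

Emit:
send_rows:
  dr:
    - [0, 0, -0.2]
    - [0, 0, -0.2]
    - [0, 0, -0.2]
    - [0, 0, -0.2]
    - [0, 0, -0.2]
    - [0, 0, -0.2]
    - [0, 0, -0.2]
    - [0, 0, -0.2]
  xyz:
    - [1.4, 0.28, 4]
    - [1.4, 0.28, 9]
    - [1.4, 0.28, 13.5]
    - [1.4, 0.28, 16.5]
    - [1.4, 0.28, 18.2]
    - [1.4, 0.28, 18.9]
    - [1.4, 0.28, 19]
    - [1.4, 0.28, 19]
  jaw: [65, 65, 65, 65, 65, 65, 65, 65]

```text
time_s: 25.5
eef_pos: [0.4789, -0.4078, 0.0597]
eef_rot: [0.001, 0.76, 0.65, -0.0]
wrist_force: [-0.0, -0.6, -0.1]
opening: 0.647
grasp_force: 0.0
```

Emit:
send_rows:
  dr:
    - [0, 0, 0]
    - [0, 0, 0]
    - [0, 0, 0]
    - [0, 0, 0]
    - [0, 0, 0]
    - [0, 0, 0]
    - [0, 0, 0]
    - [0, 0, 0]
  xyz:
    - [0, 0, 0]
    - [0, 0, 0]
    - [0, 0, 0]
    - [0, 0, 0]
    - [0, 0, 0]
    - [0, 0, 0]
    - [0, 0, 0]
    - [0, 0, 0]
  jaw: [65, 40, 20, 5, 5, 5, 5, 5]

```text
time_s: 26.5
eef_pos: [0.4785, -0.4072, 0.0587]
eef_rot: [0.0, 0.76, 0.65, 0.0]
wrist_force: [0.2, 0.0, 6.3]
opening: 0.173
grasp_force: 59.7
```

Emit:
send_rows:
  dr:
    - [0, 0, 0]
    - [0, 0, 0]
    - [0, 0, 0]
    - [0, 0, 0]
    - [0, 0, 0]
    - [0, 0, 0]
    - [0, 0, 0]
    - [0, 0, 0]
  xyz:
    - [0, 0, -0.5]
    - [0, 0, -3]
    - [0, 0, -8]
    - [0, 0, -13]
    - [0, 0, -17]
    - [0, 0, -19.5]
    - [0, 0, -20]
    - [0, 0, -20]
  jaw: [5, 5, 5, 5, 5, 5, 5, 5]

```text
time_s: 27.5
eef_pos: [0.4777, -0.4064, 0.2567]
eef_rot: [-0.001, 0.76, 0.65, 0.0]
wrist_force: [-0.7, -0.5, -4.1]
opening: 0.174
grasp_force: 59.3
```

Run:
```python
from h import *
o=still(10); c,im=shot("wrist","w10"); inhand(c,im,o,.059,200); inhand(c,im,o,.059,220);inhand(c,im,o,.059,235)
plan([.6300,-.0050,.258],BYAW)
```

```text
27.6 [ 0.4775 -0.4062  0.2559] F [ 0.3  0.1 -4.2] op 0.179
socket tool mm 59.9 -37.3 [16.3 16.2] 89.4
socket tool mm 60.0 -37.4 [16.8 16.5] 89.9
socket tool mm 60.0 -37.3 [17.5 17.2] 89.9
xyz [42.    8.85 -0.12] dr [-0.02 -0.03 -2.7 ]
```

Emit:
send_rows:
  dr:
    - [0, 0, -0.3]
    - [0, 0, -0.6]
    - [0, 0, -1]
    - [0, 0, -1.4]
    - [0, 0, -1.8]
    - [0, 0, -2.2]
    - [0, 0, -2.5]
    - [0, 0, -2.7]
  xyz:
    - [4, 0.85, 0]
    - [9.5, 2, 0]
    - [15, 3.2, 0]
    - [20.5, 4.3, 0]
    - [26, 5.5, 0]
    - [31.5, 6.6, 0]
    - [36.5, 7.7, 0]
    - [40.5, 8.5, 0]
  jaw: [5, 5, 5, 5, 5, 5, 5, 5]

```text
time_s: 28.65
eef_pos: [0.6248, -0.0177, 0.2568]
eef_rot: [-0.001, 0.66, 0.751, -0.0]
wrist_force: [-0.3, -1.3, -3.5]
opening: 0.174
grasp_force: 59.2
```

Emit:
send_rows:
  dr:
    - [0, 0, 0]
    - [0, 0, 0]
    - [0, 0, 0]
    - [0, 0, 0]
    - [0, 0, 0]
    - [0, 0, 0]
    - [0, 0, 0]
    - [0, 0, 0]
  xyz:
    - [1, -0.3, 0]
    - [1.4, -0.35, 1]
    - [1.4, -0.35, 2.5]
    - [1.4, -0.35, 3.8]
    - [1.4, -0.35, 4.5]
    - [1.4, -0.35, 4.7]
    - [1.4, -0.35, 4.7]
    - [1.4, -0.35, 4.7]
  jaw: [5, 5, 5, 5, 5, 5, 5, 5]

```text
time_s: 29.65
eef_pos: [0.62, -0.0067, 0.2119]
eef_rot: [0.0, 0.661, 0.751, 0.0]
wrist_force: [0.5, -0.1, -5.2]
opening: 0.175
grasp_force: 59.4
```

Run:
```python
from h import *
o=still(10); plan([.6300,-.0052,.1807],BYAW)
```

```text
29.7 [ 0.6199 -0.0066  0.2119] F [ 0.3 -0.6 -4.6] op 0.175
xyz [0.01 1.01 3.12] dr [0.01 0.   0.  ]
```

Emit:
send_rows:
  dr:
    - [0, 0, 0]
    - [0, 0, 0]
    - [0, 0, 0]
    - [0, 0, 0]
    - [0, 0, 0]
    - [0, 0, 0]
    - [0, 0, 0]
    - [0, 0, 0]
  xyz:
    - [0, 0.6, 0]
    - [0, 1, 0.2]
    - [0, 1, 0.5]
    - [0, 1, 0.7]
    - [0, 1, 0.9]
    - [0, 1, 0.9]
    - [0, 1, 0.9]
    - [0, 1, 0.9]
  jaw: [5, 5, 5, 5, 5, 5, 5, 5]

```text
time_s: 30.7
eef_pos: [0.6296, -0.0053, 0.2025]
eef_rot: [0.0, 0.661, 0.751, 0.0]
wrist_force: [-0.3, -0.7, -4.3]
opening: 0.178
grasp_force: 59.4
```

Emit:
send_rows:
  dr:
    - [0, 0, 0]
    - [0, 0, 0]
    - [0, 0, 0]
    - [0, 0, 0]
    - [0, 0, 0]
    - [0, 0, 0]
    - [0, 0, 0]
    - [0, 0, 0]
  xyz:
    - [0, 0, 0.3]
    - [0, 0, 0.7]
    - [0, 0, 1.1]
    - [0, 0, 1.5]
    - [0, 0, 1.9]
    - [0, 0, 2.2]
    - [0, 0, 2.4]
    - [0, 0, 2.4]
  jaw: [5, 5, 5, 5, 5, 5, 5, 5]

```text
time_s: 31.7
eef_pos: [0.6301, -0.0053, 0.1806]
eef_rot: [0.001, 0.661, 0.751, 0.0]
wrist_force: [-2.5, 0.4, 7.8]
opening: 0.18
grasp_force: 61.3
```

Run:
```python
from h import *
o=still(10); plan([.6300,-.0052,.1807],BYAW)
```

```text
31.75 [ 0.6301 -0.0053  0.1807] F [-2.3  0.4  8.8] op 0.176
xyz [ 0.01 -0.01 -0.  ] dr [0.02 0.01 0.  ]
```

Emit:
send_rows:
  dr:
    - [0, 0, 0]
    - [0, 0, 0]
    - [0, 0, 0]
    - [0, 0, 0]
    - [0, 0, 0]
    - [0, 0, 0]
    - [0, 0, 0]
    - [0, 0, 0]
  xyz:
    - [0, 0, -0.1]
    - [0, 0, -0.1]
    - [0, 0, -0.1]
    - [0, 0, -0.1]
    - [0, 0, -1.5]
    - [0, 0, -4]
    - [0, 0, -6.2]
    - [0, 0, -7]
  jaw: [5, 25, 45, 45, 50, 65, 65, 65]

```text
time_s: 32.75
eef_pos: [0.6305, -0.0054, 0.251]
eef_rot: [0.002, 0.661, 0.751, 0.001]
wrist_force: [0.2, -0.1, 0.4]
opening: 0.651
grasp_force: 0.0
```

Emit:
send_rows:
  dr:
    - [0, 0, 0.3]
    - [0, 0, 0.6]
    - [0, 0, 1]
    - [0, 0, 1.4]
    - [0, 0, 1.7]
    - [0, 0, 1.9]
    - [0, 0, 1.9]
    - [0, 0, 1.9]
  xyz:
    - [3, -0.1, 0]
    - [8, -0.5, 0]
    - [13, -0.8, 0]
    - [18, -1.1, 0]
    - [21, -1.3, 0]
    - [22.6, -1.4, 0]
    - [23.1, -1.4, 0]
    - [23.1, -1.4, 0]
  jaw: [65, 65, 65, 65, 65, 65, 65, 65]

```text
time_s: 33.75
eef_pos: [0.5862, 0.2219, 0.2481]
eef_rot: [0.0, 0.732, 0.682, -0.0]
wrist_force: [-0.1, 0.1, -0.5]
opening: 0.648
grasp_force: 0.0
```

Run:
```python
from h import *
still(8); c,im=look("w11")
w=[bar(c,b,.064) for b in blobs(im,"blue",100)[0]]
p,t,s=min(w,key=lambda v:abs(v[0][0]-.588)+abs(v[0][1]-.24)); plan([*p,.0585],t%180)
print("stack?"); look("w11",.214)
```

```text
33.9 [0.5865 0.2212 0.2482] F [ 0.4 -0.6 -0. ] op 0.65
blue [254.3 151.3] [0.5869 0.2394] 85.9 [16, 93]
xyz [ 1.83 -0.09 18.98] dr [-0.    0.   -0.02]
stack?
blue [254.2 151.2] [0.5895 0.2664] 85.9 [8, 47]
```

Emit:
send_rows:
  dr:
    - [0, 0, 0]
    - [0, 0, 0]
    - [0, 0, 0]
    - [0, 0, 0]
    - [0, 0, 0]
    - [0, 0, 0]
    - [0, 0, 0]
    - [0, 0, 0]
  xyz:
    - [1.8, -0.09, 4]
    - [1.8, -0.09, 9]
    - [1.8, -0.09, 13.5]
    - [1.8, -0.09, 16.5]
    - [1.8, -0.09, 18.2]
    - [1.8, -0.09, 18.9]
    - [1.8, -0.09, 19]
    - [1.8, -0.09, 19]
  jaw: [65, 65, 65, 65, 65, 65, 65, 65]

```text
time_s: 35.0
eef_pos: [0.5876, 0.2402, 0.0597]
eef_rot: [0.001, 0.732, 0.681, 0.001]
wrist_force: [0.0, 0.3, -0.0]
opening: 0.653
grasp_force: 0.0
```

Emit:
send_rows:
  dr:
    - [0, 0, 0]
    - [0, 0, 0]
    - [0, 0, 0]
    - [0, 0, 0]
    - [0, 0, 0]
    - [0, 0, 0]
    - [0, 0, 0]
    - [0, 0, 0]
  xyz:
    - [0, 0, 0]
    - [0, 0, 0]
    - [0, 0, 0]
    - [0, 0, 0]
    - [0, 0, 0]
    - [0, 0, 0]
    - [0, 0, 0]
    - [0, 0, 0]
  jaw: [65, 40, 20, 5, 5, 5, 5, 5]

```text
time_s: 36.0
eef_pos: [0.5867, 0.2401, 0.0587]
eef_rot: [0.0, 0.732, 0.681, 0.0]
wrist_force: [-2.5, -0.7, 5.4]
opening: 0.175
grasp_force: 59.1
```

Emit:
send_rows:
  dr:
    - [0, 0, 0]
    - [0, 0, 0]
    - [0, 0, 0]
    - [0, 0, 0]
    - [0, 0, 0]
    - [0, 0, 0]
    - [0, 0, 0]
    - [0, 0, 0]
  xyz:
    - [0, 0, -0.5]
    - [0, 0, -4]
    - [0, 0, -9]
    - [0, 0, -14]
    - [0, 0, -19]
    - [0, 0, -22.5]
    - [0, 0, -23.5]
    - [0, 0, -23.5]
  jaw: [5, 5, 5, 5, 5, 5, 5, 5]

```text
time_s: 37.0
eef_pos: [0.5863, 0.24, 0.2923]
eef_rot: [-0.0, 0.732, 0.681, -0.0]
wrist_force: [-0.6, 0.7, -3.6]
opening: 0.175
grasp_force: 59.2
```

Run:
```python
from h import *
o=still(10); c,im=shot("wrist","w12"); inhand(c,im,o,.059,185); inhand(c,im,o,.059,220)
plan([.6300,-.0052,.293],BYAW)
```

```text
37.15 [0.5856 0.2398 0.2905] F [ 0.  -0.7 -3.9] op 0.175
socket tool mm 39.2 20.4 [13.7 19.4] 1.2
socket tool mm 39.2 -19.7 [19.1 13.7] 88.5
socket tool mm 59.7 37.3 [14.7 14.7] 89.9
socket tool mm 59.5 -36.9 [14.8 14.7] 89.9
socket tool mm 59.3 37.5 [16.9 17.2] 0.1
socket tool mm 59.5 -36.8 [17.9 16.9] 89.9
xyz [-24.13   6.17  -0.23] dr [-0.04  0.01 -1.9 ]
```

Emit:
send_rows:
  dr:
    - [0, 0, -0.3]
    - [0, 0, -0.6]
    - [0, 0, -1]
    - [0, 0, -1.4]
    - [0, 0, -1.7]
    - [0, 0, -1.9]
    - [0, 0, -1.9]
    - [0, 0, -1.9]
  xyz:
    - [-3, 0.8, 0]
    - [-8, 2.1, 0]
    - [-13, 3.4, 0]
    - [-18, 4.7, 0]
    - [-21.5, 5.5, 0]
    - [-23.5, 6, 0]
    - [-24.1, 6.15, 0]
    - [-24.1, 6.15, 0]
  jaw: [5, 5, 5, 5, 5, 5, 5, 5]

```text
time_s: 38.2
eef_pos: [0.6305, -0.0044, 0.2924]
eef_rot: [-0.001, 0.661, 0.751, -0.0]
wrist_force: [0.1, 0.1, -2.7]
opening: 0.176
grasp_force: 59.1
```

Emit:
send_rows:
  dr:
    - [0, 0, 0]
    - [0, 0, 0]
    - [0, 0, 0]
    - [0, 0, 0]
    - [0, 0, 0]
    - [0, 0, 0]
    - [0, 0, 0]
    - [0, 0, 0]
  xyz:
    - [0, 0, 0.5]
    - [0, 0, 1.5]
    - [0, 0, 2.5]
    - [0, 0, 3]
    - [0, 0, 3.2]
    - [0, 0, 3.2]
    - [0, 0, 3.2]
    - [0, 0, 3.2]
  jaw: [5, 5, 5, 5, 5, 5, 5, 5]

```text
time_s: 39.2
eef_pos: [0.6309, -0.0048, 0.2617]
eef_rot: [0.0, 0.661, 0.751, 0.0]
wrist_force: [0.0, 0.0, -2.9]
opening: 0.173
grasp_force: 59.1
```

Run:
```python
from h import *
o=still(10); plan([.6300,-.0049,.2307],BYAW)
```

```text
39.25 [ 0.6309 -0.0047  0.2616] F [ 0.5 -0.8 -3.8] op 0.173
xyz [-0.   -0.09  3.09] dr [0.01 0.   0.  ]
```

Emit:
send_rows:
  dr:
    - [0, 0, 0]
    - [0, 0, 0]
    - [0, 0, 0]
    - [0, 0, 0]
    - [0, 0, 0]
    - [0, 0, 0]
    - [0, 0, 0]
    - [0, 0, 0]
  xyz:
    - [0, -0.09, 0.4]
    - [0, -0.09, 0.8]
    - [0, -0.09, 1.3]
    - [0, -0.09, 1.8]
    - [0, -0.09, 2.3]
    - [0, -0.09, 2.7]
    - [0, -0.09, 3.1]
    - [0, -0.09, 3.2]
  jaw: [5, 5, 5, 5, 5, 5, 5, 5]

```text
time_s: 40.25
eef_pos: [0.6304, -0.0048, 0.2306]
eef_rot: [0.001, 0.661, 0.751, 0.001]
wrist_force: [-2.4, 0.6, 6.3]
opening: 0.18
grasp_force: 60.5
```

Run:
```python
from h import *
o=still(10); plan([.6300,-.0049,.2307],BYAW)
```

```text
40.3 [ 0.6304 -0.0048  0.2307] F [-1.2  0.9  3.3] op 0.173
xyz [-0.   -0.04 -0.  ] dr [0.02 0.01 0.  ]
```

Emit:
send_rows:
  dr:
    - [0, 0, 0]
    - [0, 0, 0]
    - [0, 0, 0]
    - [0, 0, 0]
    - [0, 0, 0]
    - [0, 0, 0]
    - [0, 0, 0]
    - [0, 0, 0]
  xyz:
    - [0, 0, -0.1]
    - [0, 0, -0.1]
    - [0, 0, -0.1]
    - [0, 0, -0.1]
    - [0, 0, -1.5]
    - [0, 0, -4]
    - [0, 0, -6.2]
    - [0, 0, -7]
  jaw: [5, 25, 45, 45, 50, 65, 65, 65]

```text
time_s: 41.3
eef_pos: [0.6308, -0.0049, 0.3021]
eef_rot: [0.002, 0.661, 0.751, 0.001]
wrist_force: [0.6, -0.2, -0.6]
opening: 0.65
grasp_force: 0.0
```

Emit:
send_rows:
  dr:
    - [0, 0, 0.1]
    - [0, 0, 0.3]
    - [0, 0, 0.5]
    - [0, 0, 0.7]
    - [0, 0, 0.9]
    - [0, 0, 1]
    - [0, 0, 1.05]
    - [0, 0, 1.05]
  xyz:
    - [4, -0.8, 0]
    - [9.5, -1.9, 0]
    - [15, -3, 0]
    - [20.5, -4.1, 0]
    - [26, -5.2, 1]
    - [31.5, -6.3, 3]
    - [36, -7.2, 5]
    - [39, -7.8, 5]
  jaw: [65, 65, 65, 65, 65, 65, 65, 65]

```text
time_s: 42.3
eef_pos: [0.5005, 0.3736, 0.2467]
eef_rot: [-0.001, 0.7, 0.714, -0.002]
wrist_force: [-0.4, -0.1, 0.5]
opening: 0.648
grasp_force: 0.0
```

Emit:
send_rows:
  dr:
    - [0, 0, 0]
    - [0, 0, 0]
    - [0, 0, 0]
    - [0, 0, 0]
    - [0, 0, 0]
    - [0, 0, 0]
    - [0, 0, 0]
    - [0, 0, 0]
  xyz:
    - [1, -0.1, 0]
    - [1.5, -0.1, 0]
    - [1.5, -0.1, 0]
    - [1.5, -0.1, 0]
    - [1.5, -0.1, 0]
    - [1.5, -0.1, 0]
    - [1.5, -0.1, 0]
    - [1.5, -0.1, 0]
  jaw: [65, 65, 65, 65, 65, 65, 65, 65]

```text
time_s: 43.3
eef_pos: [0.5016, 0.3871, 0.2493]
eef_rot: [-0.0, 0.701, 0.713, -0.0]
wrist_force: [0.4, 0.0, -0.2]
opening: 0.647
grasp_force: 0.0
```

Run:
```python
from h import *
still(8); c,im=look("w13",.062,"yellow")
w=[bar(c,b,.062) for b in blobs(im,"yellow",100)[0]]
for p,t,s in w: plan([*p,.0565],t%180)
look("w13",.022,"blue")
cv2.imwrite("pics/w13b.png",cv2.resize(im,(640,480),interpolation=cv2.INTER_CUBIC))
```

```text
43.35 [0.5016 0.3871 0.2493] F [-0.   0.1 -0.3] op 0.653
yellow [251.7 147.3] [0.4978 0.4086] 91.2 [13, 96]
xyz [ 2.15 -0.34 19.28] dr [-0.    0.   -0.04]
```

View pics/w13b.png

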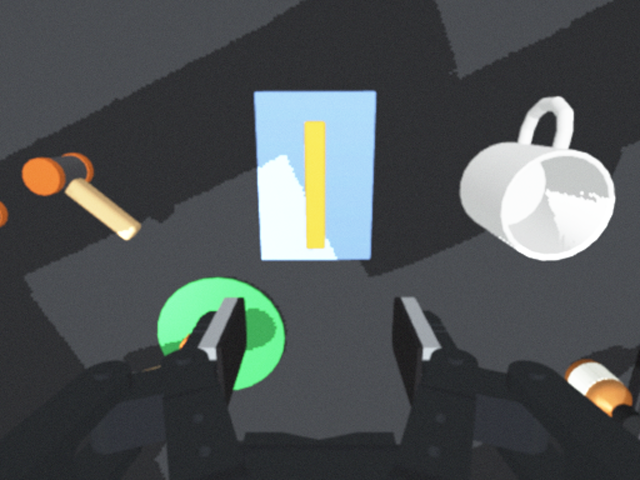

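Emit:
send_rows:
  dr:
    - [0, 0, 0]
    - [0, 0, 0]
    - [0, 0, 0]
    - [0, 0, 0]
    - [0, 0, 0]
    - [0, 0, 0]
    - [0, 0, 0]
    - [0, 0, 0]
  xyz:
    - [2.1, -0.34, 4]
    - [2.1, -0.34, 9]
    - [2.1, -0.34, 13.5]
    - [2.1, -0.34, 16.5]
    - [2.1, -0.34, 18.3]
    - [2.1, -0.34, 19.2]
    - [2.1, -0.34, 19.3]
    - [2.1, -0.34, 19.3]
  jaw: [65, 65, 65, 65, 65, 65, 65, 65]

```text
time_s: 44.45
eef_pos: [0.4987, 0.4085, 0.0576]
eef_rot: [0.0, 0.701, 0.713, 0.001]
wrist_force: [0.9, -0.1, -0.4]
opening: 0.649
grasp_force: 0.0
```

Emit:
send_rows:
  dr:
    - [0, 0, 0]
    - [0, 0, 0]
    - [0, 0, 0]
    - [0, 0, 0]
    - [0, 0, 0]
    - [0, 0, 0]
    - [0, 0, 0]
    - [0, 0, 0]
  xyz:
    - [0, 0, 0]
    - [0, 0, 0]
    - [0, 0, 0]
    - [0, 0, 0]
    - [0, 0, 0]
    - [0, 0, 0]
    - [0, 0, 0]
    - [0, 0, 0]
  jaw: [65, 40, 20, 5, 5, 5, 5, 5]

```text
time_s: 45.45
eef_pos: [0.498, 0.4081, 0.0567]
eef_rot: [0.0, 0.701, 0.713, 0.0]
wrist_force: [-1.3, -0.6, 5.5]
opening: 0.171
grasp_force: 59.2
```

Emit:
send_rows:
  dr:
    - [0, 0, 0]
    - [0, 0, 0]
    - [0, 0, 0]
    - [0, 0, 0]
    - [0, 0, 0]
    - [0, 0, 0]
    - [0, 0, 0]
    - [0, 0, 0]
  xyz:
    - [0, 0, -0.5]
    - [0, 0, -4]
    - [0, 0, -10]
    - [0, 0, -16]
    - [0, 0, -22]
    - [0, 0, -26.5]
    - [0, 0, -28]
    - [0, 0, -28]
  jaw: [5, 5, 5, 5, 5, 5, 5, 5]

```text
time_s: 46.45
eef_pos: [0.4977, 0.4079, 0.3353]
eef_rot: [-0.0, 0.701, 0.713, -0.0]
wrist_force: [0.0, 0.2, -5.3]
opening: 0.169
grasp_force: 59.4
```

Run:
```python
from h import *
still(10); o=ctrl.get_obs(); c,im=shot("wrist","w14")
hsv=cv2.cvtColor(im,cv2.COLOR_BGR2HSV); m=cv2.inRange(hsv,(95,60,60),(125,255,255))
cs,_=cv2.findContours(m,cv2.RETR_EXTERNAL,cv2.CHAIN_APPROX_NONE)
k=max(cs,key=cv2.contourArea)[:,0]; t=quat(o["eef_rot"]).inv().apply(ray(c,k,o["eef_pos"][2]-.0345)-o["eef_pos"])*1000
print("plate far edge x",np.percentile(t[:,0],[50,90,99,100]).round(1)); f=t[(t[:,0]>40)&(t[:,0]<68)]; print("y edges",f[f[:,1]<0,1].mean(),f[f[:,1]>0,1].mean())
plan([.6300,-.0052,.340],BYAW)
```

```text
46.6 [0.4968 0.4074 0.3326] F [-1.  -0.2 -4.9] op 0.175
plate far edge x [46.8 73.  73.1 73.1]
y edges -40.29622667643826 27.88277918015844
xyz [-41.5   12.58  -0.67] dr [-0.05  0.02 -1.05]
```

Emit:
send_rows:
  dr:
    - [0, 0, -0.1]
    - [0, 0, -0.3]
    - [0, 0, -0.5]
    - [0, 0, -0.7]
    - [0, 0, -0.9]
    - [0, 0, -1.05]
    - [0, 0, -1.05]
    - [0, 0, -1.05]
  xyz:
    - [-4, 1.2, 0]
    - [-9.5, 2.9, 0]
    - [-15, 4.5, 0]
    - [-20.5, 6.2, 0]
    - [-26, 7.8, 0]
    - [-31.5, 9.5, 0]
    - [-36.5, 11, 0]
    - [-40, 12.1, 0]
  jaw: [5, 5, 5, 5, 5, 5, 5, 5]

```text
time_s: 47.65
eef_pos: [0.6257, 0.0077, 0.3341]
eef_rot: [-0.001, 0.661, 0.75, -0.001]
wrist_force: [0.5, 0.7, -5.2]
opening: 0.17
grasp_force: 59.4
```

Emit:
send_rows:
  dr:
    - [0, 0, 0]
    - [0, 0, 0]
    - [0, 0, 0]
    - [0, 0, 0]
    - [0, 0, 0]
    - [0, 0, 0]
    - [0, 0, 0]
    - [0, 0, 0]
  xyz:
    - [-1, 0.2, 0]
    - [-1.4, 0.3, 1]
    - [-1.4, 0.3, 2]
    - [-1.4, 0.3, 2.6]
    - [-1.4, 0.3, 2.8]
    - [-1.4, 0.3, 2.8]
    - [-1.4, 0.3, 2.8]
    - [-1.4, 0.3, 2.8]
  jaw: [5, 5, 5, 5, 5, 5, 5, 5]

```text
time_s: 48.65
eef_pos: [0.6308, -0.0033, 0.3087]
eef_rot: [0.0, 0.661, 0.751, 0.0]
wrist_force: [0.1, 0.4, -4.9]
opening: 0.175
grasp_force: 59.4
```

Run:
```python
from h import *
o=still(10); plan([.6302,-.0052,.2787],BYAW)
```

```text
48.7 [ 0.6308 -0.0033  0.3087] F [ 0.2  0.4 -4.7] op 0.174
xyz [-0.18 -0.08  3.  ] dr [0.01 0.   0.  ]
```

Emit:
send_rows:
  dr:
    - [0, 0, 0]
    - [0, 0, 0]
    - [0, 0, 0]
    - [0, 0, 0]
    - [0, 0, 0]
    - [0, 0, 0]
    - [0, 0, 0]
    - [0, 0, 0]
  xyz:
    - [-0.18, -0.08, 0.2]
    - [-0.18, -0.08, 0.6]
    - [-0.18, -0.08, 1.1]
    - [-0.18, -0.08, 1.6]
    - [-0.18, -0.08, 2.1]
    - [-0.18, -0.08, 2.6]
    - [-0.18, -0.08, 3]
    - [-0.18, -0.08, 3.1]
  jaw: [5, 5, 5, 5, 5, 5, 5, 5]

```text
time_s: 49.7
eef_pos: [0.6306, -0.0052, 0.2786]
eef_rot: [0.001, 0.661, 0.751, 0.001]
wrist_force: [-1.8, 1.7, 5.7]
opening: 0.176
grasp_force: 60.7
```

Run:
```python
from h import *
o=still(10); plan([.6302,-.0052,.2787],BYAW)
```

```text
49.75 [ 0.6306 -0.0052  0.2786] F [-1.1  0.3  2.4] op 0.175
xyz [ 0.   -0.04 -0.01] dr [0.02 0.01 0.  ]
```

Emit:
send_rows:
  dr:
    - [0, 0, 0]
    - [0, 0, 0]
    - [0, 0, 0]
    - [0, 0, 0]
    - [0, 0, 0]
    - [0, 0, 0]
    - [0, 0, 0]
    - [0, 0, 0]
  xyz:
    - [0, 0, -0.1]
    - [0, 0, -0.1]
    - [0, 0, -0.1]
    - [0, 0, -0.1]
    - [0, 0, -1]
    - [0, 0, -3]
    - [0, 0, -5.5]
    - [0, 0, -6.5]
  jaw: [5, 25, 45, 45, 50, 65, 65, 65]

```text
time_s: 50.75
eef_pos: [0.631, -0.0054, 0.3459]
eef_rot: [0.002, 0.661, 0.751, 0.001]
wrist_force: [0.9, -0.2, -0.2]
opening: 0.654
grasp_force: 0.0
```

Emit:
send_rows:
  dr:
    - [0, 0, 0]
    - [0, 0, -1.2]
    - [0, 0, -2.7]
    - [0, 0, -4.2]
    - [0, 0, -5.7]
    - [0, 0, -7.2]
    - [0, 0, -8.7]
    - [0, 0, -10]
  xyz:
    - [2, -2, -0.5]
    - [5.3, -5, -0.5]
    - [9, -8.5, -0.5]
    - [12.7, -12, -0.5]
    - [16.4, -15.5, -0.5]
    - [20, -18.7, -0.5]
    - [23, -21.5, 2]
    - [25.5, -23.5, 6]
  jaw: [65, 65, 65, 65, 65, 65, 65, 65]

```text
time_s: 51.75
eef_pos: [0.3642, 0.219, 0.2835]
eef_rot: [0.002, 0.194, 0.981, 0.001]
wrist_force: [0.8, 0.2, 0.2]
opening: 0.651
grasp_force: 0.0
```

Emit:
send_rows:
  dr:
    - [0, 0, -1.4]
    - [0, 0, -2.8]
    - [0, 0, -4.2]
    - [0, 0, -5.6]
    - [0, 0, -6.6]
    - [0, 0, -7.1]
    - [0, 0, -7.1]
    - [0, 0, -7.1]
  xyz:
    - [0, 0, 1]
    - [0, 0, 2]
    - [0, 0, 2.5]
    - [0, 0, 2.5]
    - [0, 0, 2.5]
    - [0, 0, 2.5]
    - [0, 0, 2.5]
    - [0, 0, 2.5]
  jaw: [65, 65, 65, 65, 65, 65, 65, 65]

```text
time_s: 52.75
eef_pos: [0.3646, 0.2179, 0.2575]
eef_rot: [0.0, -0.172, 0.985, 0.0]
wrist_force: [0.5, 0.3, -0.4]
opening: 0.651
grasp_force: 0.0
```

Run:
```python
from h import *
still(8); c,im=shot("wrist","w15")
for col,z in(("wood",.057),("orange",.08),("green",.004)):
    for b in blobs(im,col,150)[0]: p,t,s=bar(c,b,z); print(col,b.mean(0).round(),p.round(4),round(t,1),s)
c2,sc=shot("scene","s3")
a=cv2.resize(im,(512,384)); cv2.imwrite("pics/w15b.png",np.vstack([cv2.resize(im,(400,300)),cv2.resize(sc[70:320,150:480],(400,300),interpolation=cv2.INTER_CUBIC)]))
```

```text
52.8 [0.3646 0.2179 0.2574] F [-0.1  0.2  0.3] op 0.649
wood [409. 170.] [0.3132 0.3665] -41.5 [18, 62]
wood [262. 120.] [0.3194 0.2088] 17.9 [24, 96]
wood [430.  20.] [0.1824 0.3203] 61.4 [18, 57]
orange [260. 195.] [0.3835 0.2301] 19.9 [41, 45]
orange [458. 154.] [0.2824 0.3904] -59.1 [28, 28]
orange [466.  54.] [0.2037 0.3527] -70.1 [25, 29]
green [262. 194.] [0.405  0.2442] -66.3 [125, 129]
```

View pics/w15b.png

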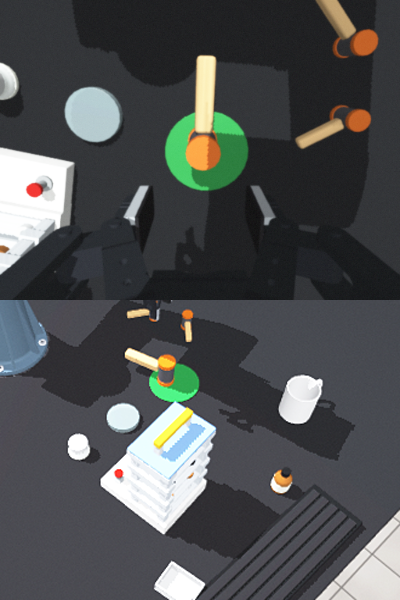

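Run:
```python
from h import *
plan([.3440,.2171,.047],197.9)
```

```text
xyz [ 1.96  0.63 21.04] dr [0.   0.   0.33]
```

Emit:
send_rows:
  dr:
    - [0, 0, 0.33]
    - [0, 0, 0.33]
    - [0, 0, 0.33]
    - [0, 0, 0.33]
    - [0, 0, 0.33]
    - [0, 0, 0.33]
    - [0, 0, 0.33]
    - [0, 0, 0.33]
  xyz:
    - [1.96, 0.63, 3]
    - [1.96, 0.63, 8]
    - [1.96, 0.63, 13]
    - [1.96, 0.63, 17]
    - [1.96, 0.63, 19.5]
    - [1.96, 0.63, 20.7]
    - [1.96, 0.63, 21]
    - [1.96, 0.63, 21]
  jaw: [65, 65, 65, 65, 65, 65, 65, 65]

```text
time_s: 53.9
eef_pos: [0.3447, 0.2173, 0.048]
eef_rot: [0.001, -0.156, 0.988, 0.0]
wrist_force: [-0.5, -0.3, -0.4]
opening: 0.646
grasp_force: 0.0
```

Emit:
send_rows:
  dr:
    - [0, 0, 0]
    - [0, 0, 0]
    - [0, 0, 0]
    - [0, 0, 0]
    - [0, 0, 0]
    - [0, 0, 0]
    - [0, 0, 0]
    - [0, 0, 0]
  xyz:
    - [0, 0, 0]
    - [0, 0, 0]
    - [0, 0, 0]
    - [0, 0, 0]
    - [0, 0, 0]
    - [0, 0, 0]
    - [0, 0, 0]
    - [0, 0, 0]
  jaw: [65, 45, 30, 5, 5, 5, 5, 5]

```text
time_s: 54.9
eef_pos: [0.3442, 0.2171, 0.0478]
eef_rot: [0.0, -0.156, 0.988, -0.0]
wrist_force: [-1.5, -1.9, 5.2]
opening: 0.272
grasp_force: 58.5
```

Emit:
send_rows:
  dr:
    - [0, 0, 0]
    - [0, 0, 0]
    - [0, 0, 0]
    - [0, 0, 0]
    - [0, 0, 0]
    - [0, 0, 0]
    - [0, 0, 0]
    - [0, 0, 0]
  xyz:
    - [0, 0, -0.5]
    - [0, 0, -2.5]
    - [0, 0, -6]
    - [0, 0, -9]
    - [0, 0, -11.5]
    - [0, 0, -12]
    - [0, 0, -12]
    - [0, 0, -12]
  jaw: [5, 5, 5, 5, 5, 5, 5, 5]

```text
time_s: 55.9
eef_pos: [0.343, 0.2168, 0.1659]
eef_rot: [-0.001, -0.156, 0.988, -0.0]
wrist_force: [0.1, -0.9, -2.9]
opening: 0.27
grasp_force: 59.4
```

Run:
```python
from h import *
o=still(10); c,im=shot("wrist","w16"); print(o["torque"].round(2))
for col,dz in(("wood",.010),("orange",.033)):
    for b in blobs(im,col,150)[0]:
        p,t,s=bar(c,b,o["eef_pos"][2]+dz); q=quat(o["eef_rot"]).inv().apply([*p-o["eef_pos"][:2],0])*1000; print(col,b.mean(0).round(),p.round(4),round(t,1),s,q.round(1))
# head centre 42mm beyond tcp along -tool x over right then left pin
yaw=190; u=np.array([np.cos(np.radians(yaw-180)),np.sin(np.radians(yaw-180))])
for pin in([.5364,-.0617],[.5249,.0273]): plan([*(np.array(pin)-.0405*u),.17],yaw)
```

```text
55.95 [0.3431 0.2168 0.166 ] F [-0.4  0.8 -3.6] op 0.269
[-0.04  0.09  0.02]
wood [449. 212.] [0.2917 0.276 ] -41.4 [10, 30] [30.6 72.1  0.1]
wood [255. 206.] [0.3171 0.2085] 17.8 [23, 94] [27.3  0.   0.1]
wood [480.  23.] [0.2307 0.2556] 61.0 [9, 25] [95.  71.5  0.3]
orange [505. 193.] [0.2784 0.2723] 30.7 [5, 11] [44.5 72.7  0.1]
orange [473. 172.] [0.275  0.2607] -21.3 [4, 9] [51.3 62.7  0.1]
orange [475.  72.] [0.2506 0.2481] 44.2 [5, 9] [78.3 58.2  0.2]
xyz [ -5.79 -31.89  -0.4 ] dr [-0.   -0.02  1.32]
xyz [ -7.44 -23.07  -0.4 ] dr [-0.   -0.02  1.32]
```

Emit:
send_rows:
  dr:
    - [0, 0, 0.2]
    - [0, 0, 0.4]
    - [0, 0, 0.7]
    - [0, 0, 1]
    - [0, 0, 1.2]
    - [0, 0, 1.32]
    - [0, 0, 1.32]
    - [0, 0, 1.32]
  xyz:
    - [-1, -3, 0]
    - [-2.6, -8, 0]
    - [-4.2, -13, 0]
    - [-5.8, -18, 0]
    - [-6.8, -21, 0]
    - [-7.3, -22.7, 0]
    - [-7.4, -23.1, 0]
    - [-7.4, -23.1, 0]
  jaw: [5, 5, 5, 5, 5, 5, 5, 5]

```text
time_s: 57.0
eef_pos: [0.4848, 0.0209, 0.1669]
eef_rot: [-0.001, -0.088, 0.996, 0.0]
wrist_force: [-0.0, -1.2, -2.7]
opening: 0.27
grasp_force: 59.7
```

Emit:
send_rows:
  dr:
    - [0, 0, 0]
    - [0, 0, 0]
    - [0, 0, 0]
    - [0, 0, 0]
    - [0, 0, 0]
    - [0, 0, 0]
    - [0, 0, 0]
    - [0, 0, 0]
  xyz:
    - [0, 0, 1]
    - [0, 0, 2.5]
    - [0, 0, 4]
    - [0, 0, 4.9]
    - [0, 0, 5]
    - [0, 0, 5]
    - [0, 0, 5]
    - [0, 0, 5]
  jaw: [5, 5, 5, 5, 5, 5, 5, 5]

```text
time_s: 58.0
eef_pos: [0.4858, 0.02, 0.1177]
eef_rot: [0.0, -0.087, 0.996, -0.0]
wrist_force: [0.5, -0.7, -3.2]
opening: 0.273
grasp_force: 59.7
```

Run:
```python
from h import *
o=still(10)
yaw=190; u=np.array([np.cos(np.radians(yaw-180)),np.sin(np.radians(yaw-180))])
for pin in([.5364,-.0617],[.5249,.0273]): plan([*(np.array(pin)-.0412*u),.0818],yaw)
```

```text
58.05 [0.4858 0.02   0.1177] F [ 0.8  0.2 -2.5] op 0.265
xyz [ 0.56 -8.93  3.59] dr [-0.    0.01  0.  ]
xyz [0.14 0.04 3.59] dr [-0.    0.01  0.  ]
```

Emit:
send_rows:
  dr:
    - [0, 0, 0]
    - [0, 0, 0]
    - [0, 0, 0]
    - [0, 0, 0]
    - [0, 0, 0]
    - [0, 0, 0]
    - [0, 0, 0]
    - [0, 0, 0]
  xyz:
    - [0.15, 0, 0.8]
    - [0.15, 0, 1.6]
    - [0.15, 0, 2.4]
    - [0.15, 0, 3.1]
    - [0.15, 0, 3.6]
    - [0.15, 0, 3.9]
    - [0.15, 0, 3.9]
    - [0.15, 0, 3.9]
  jaw: [5, 5, 5, 5, 5, 5, 5, 5]

```text
time_s: 59.05
eef_pos: [0.4836, 0.0196, 0.0807]
eef_rot: [-0.001, -0.088, 0.996, -0.0]
wrist_force: [-18.5, -0.8, 33.3]
opening: 0.273
grasp_force: 65.0
```

Run:
```python
from h import *
o=still(10); print(o["eef_rot"].round(4),o["torque"].round(2)); c,im=shot("wrist","w17")
cc,sc=shot("scene","s4")
cv2.imwrite("pics/w17b.png",cv2.resize(im,(512,384)))
```

```text
59.1 [0.4836 0.0196 0.0807] F [-19.   -0.1  32.2] op 0.269
[-1.000e-03 -8.770e-02  9.961e-01 -3.000e-04] [0.16 2.44 0.08]
```

View pics/w17b.png

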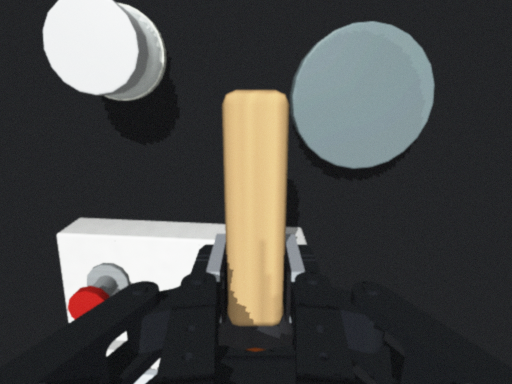

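Emit:
send_rows:
  dr:
    - [0, 0, 0]
    - [0, 0, 0]
    - [0, 0, 0]
    - [0, 0, 0]
    - [0, 0, 0]
    - [0, 0, 0]
    - [0, 0, 0]
    - [0, 0, 0]
  xyz:
    - [0, 0, -1.5]
    - [0, 0, -4]
    - [0.1, -2, -5]
    - [0.2, -5, -5]
    - [0.3, -7.5, -5]
    - [0.4, -8.7, -4.5]
    - [0.4, -8.9, -4.1]
    - [0.4, -8.9, -4]
  jaw: [5, 5, 5, 5, 5, 5, 5, 5]

```text
time_s: 60.2
eef_pos: [0.4949, -0.0678, 0.1174]
eef_rot: [-0.001, -0.087, 0.996, 0.001]
wrist_force: [0.3, 0.7, -2.7]
opening: 0.27
grasp_force: 59.9
```

Run:
```python
from h import *
o=still(10); c,im=shot("wrist","w18")
for b in blobs(im,"wood",400)[0]:
    p,t,s=bar(c,b,o["eef_pos"][2]+.010); q=quat(o["eef_rot"]).inv().apply([*p-o["eef_pos"][:2],0])*1000; print(b.mean(0).round(),round(t,1),s,q.round(1))
c,im=shot("scene","s5"); hsv=0
for b in blobs(im,"red",5)[0]: print("red",b.mean(0).round(),ray(c,[b.mean(0)],.056)[0].round(4),ray(c,[b.mean(0)],.038)[0].round(4))
yaw=190; u=np.array([np.cos(np.radians(yaw-180)),np.sin(np.radians(yaw-180))])
plan([*(np.array([.5364,-.0617])-.0412*u),.0818],yaw)
```

```text
60.5 [ 0.4956 -0.0681  0.1184] F [-0.1  0.2 -4.1] op 0.272
[255. 205.] 10.3 [23, 93] [27.5  0.1 -0. ]
red [223. 380.] [ 0.8124 -0.3745  0.056 ] [ 0.8091 -0.3734  0.038 ]
xyz [-0.01 -0.06  3.67] dr [-0.    0.    0.01]
```

Same mallet pose in the hand. Now press the right pin.

Emit:
send_rows:
  dr:
    - [0, 0, 0]
    - [0, 0, 0]
    - [0, 0, 0]
    - [0, 0, 0]
    - [0, 0, 0]
    - [0, 0, 0]
    - [0, 0, 0]
    - [0, 0, 0]
  xyz:
    - [0, -0.05, 0.8]
    - [0, -0.05, 1.6]
    - [0, -0.05, 2.4]
    - [0, -0.05, 3.1]
    - [0, -0.05, 3.6]
    - [0, -0.05, 3.9]
    - [0, -0.05, 3.9]
    - [0, -0.05, 3.9]
  jaw: [5, 5, 5, 5, 5, 5, 5, 5]

```text
time_s: 61.6
eef_pos: [0.4954, -0.0691, 0.0809]
eef_rot: [-0.001, -0.088, 0.996, -0.0]
wrist_force: [-13.1, 1.3, 22.5]
opening: 0.268
grasp_force: 63.5
```

Emit:
send_rows:
  dr:
    - [0, 0, 0]
    - [0, 0, 0]
    - [0, 0, 0]
    - [0, 0, 0]
    - [0, 0, 0]
    - [0, 0, 0]
    - [0, 0, 0]
    - [0, 0, 0]
  xyz:
    - [0, 0, -2]
    - [0, 0, -5]
    - [0, 0, -8]
    - [1, 2, -9]
    - [2, 6, -9]
    - [3, 10, -9]
    - [4, 13, -9]
    - [4.3, 14, -9]
  jaw: [5, 5, 5, 5, 5, 5, 5, 5]

```text
time_s: 62.6
eef_pos: [0.4279, 0.0627, 0.1686]
eef_rot: [-0.0, -0.088, 0.996, 0.0]
wrist_force: [0.4, -0.9, -3.4]
opening: 0.273
grasp_force: 59.9
```

Run:
```python
from h import *
o=still(12); c,im=shot("wrist","w19"); c2,sc=shot("scene","s6")
for b in blobs(sc,"red",5)[0]: print("scene red",b.mean(0).round(),ray(c2,[b.mean(0)],.056)[0].round(4),ray(c2,[b.mean(0)],.038)[0].round(4))
for b in blobs(im,"red",30)[0]:
    e=cv2.fitEllipse(b); print("wrist red z56",ray(c,[e[0]],.056)[0].round(4),"z38",ray(c,[e[0]],.038)[0].round(4))
plan([.405-.0412*np.cos(np.radians(18)),.244-.0412*np.sin(np.radians(18)),.0478],198)
cv2.imwrite("pics/s6b.png",cv2.resize(sc[100:290,200:450],(789,600),interpolation=cv2.INTER_CUBIC))
```

```text
62.9 [0.4296 0.0606 0.1693] F [ 0.8 -0.4 -2.8] op 0.275
scene red [223. 380.] [ 0.8124 -0.3745  0.056 ] [ 0.8091 -0.3734  0.038 ]
scene red [248. 217.] [ 0.5458 -0.0688  0.056 ] [ 0.5379 -0.0624  0.038 ]
wrist red z56 [ 0.5215 -0.0531  0.056 ] z38 [ 0.5339 -0.0607  0.038 ]
xyz [ 3.32 17.91 12.14] dr [-0.    0.   -1.34]
```

View pics/s6b.png

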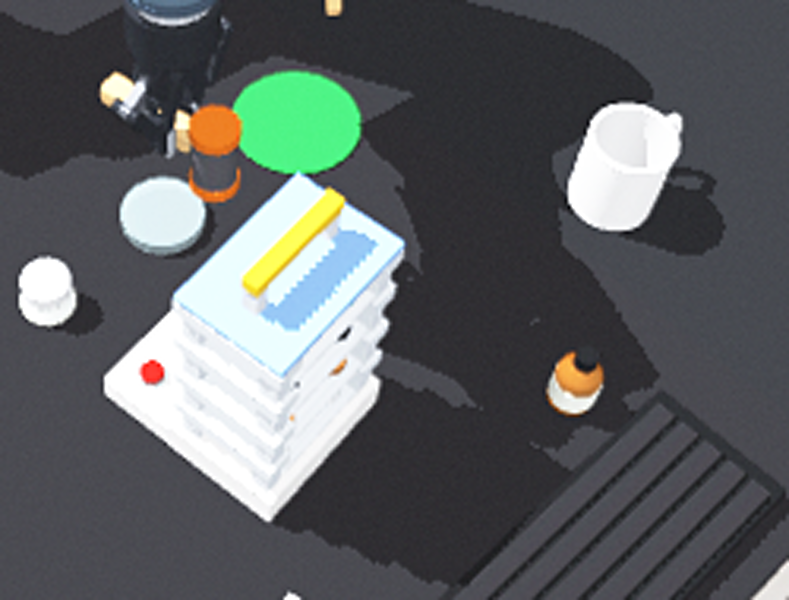

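Emit:
send_rows:
  dr:
    - [0, 0, -0.2]
    - [0, 0, -0.5]
    - [0, 0, -0.8]
    - [0, 0, -1.1]
    - [0, 0, -1.34]
    - [0, 0, -1.34]
    - [0, 0, -1.34]
    - [0, 0, -1.34]
  xyz:
    - [0.6, 3, 0]
    - [1.4, 7.5, 0]
    - [2.2, 12, 1]
    - [2.8, 15.5, 3]
    - [3.2, 17.4, 5.5]
    - [3.3, 17.9, 7.5]
    - [3.3, 17.9, 8.4]
    - [3.3, 17.9, 8.5]
  jaw: [5, 5, 5, 5, 5, 5, 5, 5]

```text
time_s: 64.0
eef_pos: [0.3655, 0.2315, 0.084]
eef_rot: [-0.0, -0.156, 0.988, -0.0]
wrist_force: [1.4, -0.4, -2.9]
opening: 0.267
grasp_force: 60.0
```

Run:
```python
from h import *
o=still(12)
for n in("top","wrist","scene"):
    c,im=shot(n,"e_"+n)
    for b in blobs(im,"red",4)[0]:
        p=b.mean(0); print(n,p.round(),ray(c,[p],.056)[0].round(4),ray(c,[p],.038)[0].round(4))
plan([.405-.0412*np.cos(np.radians(18)),.244-.0412*np.sin(np.radians(18)),.0478],198)
```

```text
64.2 [0.3663 0.2318 0.0851] F [-0.4  0.5 -2.9] op 0.272
top [404.  72.] [ 0.8568 -0.4504  0.056 ] [ 0.8653 -0.4569  0.038 ]
scene [223. 380.] [ 0.8124 -0.3745  0.056 ] [ 0.8091 -0.3734  0.038 ]
scene [248. 217.] [ 0.5458 -0.0688  0.056 ] [ 0.5379 -0.0624  0.038 ]
xyz [ 0.03 -0.06  3.71] dr [-0.    0.01  0.  ]
```

Emit:
send_rows:
  dr:
    - [0, 0, 0]
    - [0, 0, 0]
    - [0, 0, 0]
    - [0, 0, 0]
    - [0, 0, 0]
    - [0, 0, 0]
    - [0, 0, 0]
    - [0, 0, 0]
  xyz:
    - [0, 0, 0.8]
    - [0, 0, 1.8]
    - [0, 0, 2.6]
    - [0, 0, 3.2]
    - [0, 0, 3.6]
    - [0, 0, 3.75]
    - [0, 0, 3.8]
    - [0, 0, 3.8]
  jaw: [5, 5, 5, 5, 5, 5, 5, 5]

```text
time_s: 65.35
eef_pos: [0.3651, 0.2319, 0.0475]
eef_rot: [-0.001, -0.157, 0.988, -0.0]
wrist_force: [-9.3, -3.3, 18.6]
opening: 0.273
grasp_force: 63.2
```

Emit:
send_rows:
  dr:
    - [0, 0, 0]
    - [0, 0, 0]
    - [0, 0, 0]
    - [0, 0, 0]
    - [0, 0, 0]
    - [0, 0, 0]
    - [0, 0, 0]
    - [0, 0, 0]
  xyz:
    - [0, 0, 0]
    - [0, 0, 0]
    - [0, 0, 0]
    - [0, 0, 0]
    - [0, 0, 0]
    - [0, 0, 0]
    - [0, 0, 0]
    - [0, 0, 0]
  jaw: [5, 5, 5, 20, 40, 60, 65, 65]

```text
time_s: 66.35
eef_pos: [0.3654, 0.2319, 0.0462]
eef_rot: [-0.0, -0.157, 0.988, 0.0]
wrist_force: [-0.4, -0.3, -0.3]
opening: 0.647
grasp_force: 0.0
```

Emit:
send_rows:
  dr:
    - [0, 0, 0]
    - [0, 0, 0]
    - [0, 0, 0]
    - [0, 0, 0]
    - [0, 0, 0]
    - [0, 0, 0]
    - [0, 0, 0]
    - [0, 0, 0]
  xyz:
    - [0, 0, -1]
    - [0, 0, -5]
    - [0, 0, -10]
    - [0, 0, -15]
    - [0, -2, -19]
    - [0, -5, -20]
    - [0, -7, -20]
    - [0, -7, -20]
  jaw: [65, 65, 65, 65, 65, 65, 65, 65]

```text
time_s: 67.35
eef_pos: [0.3874, 0.1646, 0.247]
eef_rot: [0.001, -0.156, 0.988, -0.0]
wrist_force: [0.3, 0.1, -0.1]
opening: 0.65
grasp_force: 0.0
```

Run:
```python
from h import *
o=still(12); c,im=shot("wrist","e2")
for b in blobs(im,"red",15)[0]:
    p=b.mean(0); print("pin",p.round(),ray(c,[p],.056)[0].round(4),ray(c,[p],.038)[0].round(4))
for col,z in(("wood",.057),("orange",.08),("green",.004)):
    for b in blobs(im,col,300)[0]: p,t,s=bar(c,b,z); print(col,b.mean(0).round(),p.round(4),round(t,1),s)
c2,sc=shot("scene")
cv2.imwrite("pics/e2b.png",np.vstack([cv2.resize(im,(400,300)),cv2.resize(sc[70:320,150:480],(400,300),interpolation=cv2.INTER_CUBIC)]))
```

```text
67.55 [0.3866 0.1659 0.2462] F [-0.2 -0.3 -1.1] op 0.654
pin [100. 242.] [0.5114 0.0346 0.056 ] [0.5225 0.0283 0.038 ]
pin [ 19. 228.] [ 0.5222 -0.0491  0.056 ] [ 0.5339 -0.0601  0.038 ]
wood [468. 164.] [0.3142 0.3633] -41.3 [16, 59]
wood [326. 141.] [0.3399 0.2228] 18.3 [24, 95]
wood [501.  13.] [0.1866 0.3258] 61.3 [13, 37]
orange [326. 218.] [0.4035 0.2441] 18.1 [43, 43]
green [351. 186.] [0.383 0.284] 17.1 [38, 101]
green [289. 193.] [0.4156 0.2134] 23.3 [63, 128]
```

View pics/e2b.png

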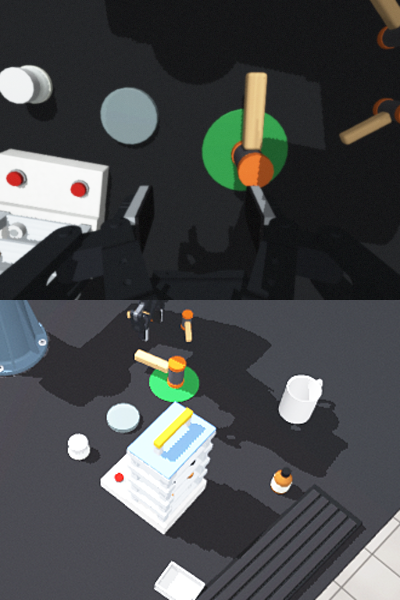

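Both pins match the fully-home height (z = 38 mm). The mallet stands at the pad centre, the stack is complete and level, and the gripper is clear, so I hand in.

```bash
python3 -c "
from bench import ctrl
print(ctrl.hand_in())"
```

```text
the job is handed in; nothing more can be done
None
```

The job is handed in at about 68 s: all four frames and the cover are seated on the base, both pins are fully down and the mallet is upright on its pad by my last camera check, but the hand-in gave no verdict.

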